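# Pull a block through the proofing press

### The arm

A 6-joint arm with a two-finger parallel gripper is mounted at the origin on the work surface. World frame = base frame: x ahead of the robot, y to its left, z up, the work surface at z = 0. Lengths are in m, angles in degrees, forces in N, time in s.
With the tool pointing down it reaches from about 0.25 to 0.725 m from the base axis. Payload 9.7 kg.
Tool frame: the origin (TCP) lies midway between the tips of the shut fingers; the grasp point (between the pads) lies 19 mm behind it; z points along the fingers, y is the line along which they close (so a half turn about z gives the same grasp; the last joint's range is limited). The gripper opens to 85 mm and grips with 20 to 120 N. Pads are 22 mm wide; open, the fingers measure 114 mm over their backs; the gripper's body (76 mm by 85 mm) begins 54 mm behind the grasp point. The pads swing forward as they close: fully open they stand 13 mm farther back than shut.
Start: joints at [76.375, 4.979, 10.078, 95.1, 0, 90], TCP at [0.13, 0.535, 0.209] pointing down, gripper open.
Joint ranges: [-179.16, 179.16], [-48.56, 103.87], [-65.8, 70.77], [-126.05, 130.52], [-82.76, 87.17], [-180, 180]. Speed limits (degrees/s): [127.2, 127.2, 147.25, 180, 180, 180].

### API

Orientations are given as [roll, pitch, yaw] about the fixed x, y, z axes, in that order (R = Rz(yaw) Ry(pitch) Rx(roll)).
In Python, from workcell import bot gives the robot as it stands.
- The arm moves only by the shell command python3 -m crank 'ROWS' [FORCE]. ROWS is JSON, a list of rows, each an object with "gripper": the finger opening in mm, from 0 to 85.4; "travel": the shift along the tool's x, y, z in mm, a list of three; "twist": the turn, a rotation vector about the tool's x, y, z in rad, a list of three. In form: [{"gripper": gripper, "travel": [tx, ty, tz], "twist": [rx, ry, rz]}, ...]. A call has 1 to 12 rows; each row shifts and turns the commanded pose from where the row before left it, along the tool's axes as they then stand; what a row does not reach is not made up. A row lasts 1/8 s, in which the tool goes at most 62.5 mm and 10.7 degrees, less where a joint would pass 70% of its speed; a pose out of reach is approached as far as the arm can. A call is refused whole if a number of a shift passes 62.5 or a number of a turn 0.188, either way. A call with a gripper value outside its range is refused whole. The fingers move at their own pace and stop on an object; FORCE is the grip in N (left out, the last holds). Time passes only in rows, so rows that do not move let the fingers close. It gives the time, the measured TCP pose, the force, the opening and the grip force at its end, in the units of the state.
- bot.get_obs(): the state, without advancing time (a new reading comes with each control period).
- bot.camera(name): name is "side" or "top" or "wrist"; returns the picture (384x512x3 uint8, red, green, blue); there is no depth.
- bot.calibration(name): a dict with "vfov" (degrees; the focal length in pixels is half the picture's height over the tangent of half this angle, whatever the lens; pixels are square), "cx", "cy" (the principal point, pixels), "camera_from_world" (4x4, takes a point from world to camera coordinates). Camera axes: x right, y down, z forward; pixel columns grow to the right and rows downward; lengths in m; the calibration is good to about 2 mm. The wrist camera is an equidistant fisheye: a pixel r from the principal point sees the ray r / f radians off the axis. A picture is of the moment at which its call begins: read the wrist's pose just before it. calibration takes no time and is no camera call; for the wrist camera it gives the pose at the moment of the call.
- bot.job_done(): hands the job in; it is judged then, once.
The state is a dict: "time": time; "q": joint angles; "qd": joint speeds; "joint_efforts": joint torques, N m; "ee_pos": TCP position; "tcp_rot": TCP orientation; "wrist_force": force on the tool from outside, world axes, zero at the start; "torque": the same for the moment, N m; "opening": finger opening in m; "grasp_force": force on a finger pad.
Only numpy, scipy, OpenCV 4.12 (cv2) and the standard library are available. Lean on these libraries where they do the work, as an engineer would, in place of code of your own. Each camera call takes 0.05 s, during which the arm holds its last target. There are 200 camera calls.

### The job

Put the mounted printing block that fits the press's brass frame into it, flat on the bed, and let go. Then take the crank handle and wind the bed under the roller in one go at a steady pace, about one turn in six seconds, right through the heavy point without stalling or racing, until the bed comes up against the pad of the stop block; press it home gently there, do not force it, and let go, so that it stays resting against the pad. Leave the other things on the table alone.

Things in the scene. Friction and masses are not known exactly. Their poses are not given: they have to be found in the camera images.
- block_mid (a point): centre of the printing block to use: light wood with a grey engraved metal plate on top, 84 (x) x 56 (y) x 23 (z) mm, about 200 g, lying plate up. Axes along its edges, z up; either way round will do. The two other blocks of that make and height do not fit the frame.
- nest (a point): where the block's centre comes to lie when it sits in the brass frame on the press bed: 11.5 mm above the bed's top (70.5 mm above the table), mid-frame. x points along the bed's travel (towards the roller), y across, z up. Frame inside 88 (x) x 60 (y) mm; its rims stand 5 mm above the bed, 6 mm wide. Moves with the bed.
- axle (a point): fixed point on the crank's axis, level with grip along it: the centre of the circle on which grip goes round, 150 mm above the table, 187 mm from the press's middle. Axes as the press: x along the bed's travel, y along the axis out to the handle's free end, z up.
- grip (a point): gripping place on the crank handle, a wooden sleeve of 24 mm diameter, 92 mm long, lying level along the axis (y) and spinning freely on its pin. The point is on its centre line, 32 mm from its free end, 68 mm from the crank arm. It goes round axle in the upright x-z plane at 65 mm radius. The point's axes turn with the crank.
- crank (a joint): crank angle c, rad, 0 to 1 at the start, growing as the handle goes up from the robot's side, over the top and away. The handle stands at a = c - 2.07 from straight up, leaning to +x: grip = axle + 65 mm (sin a along x, cos a up). The bed moves 16 mm to +x per rad. No limit but the stop. Friction, about 0.46 N m, holds the crank where it is left.
- flywheel: dark flywheel, 140 mm diameter, on the crank's axle on the other side (-y) of the press, 150 mm up. The crank drags it through a slip coupling, so it shows the crank's speed smoothed over about half a second. Stalling is under 0.45 rad/s, racing over 2.2 rad/s, judged while the crank is between 2.6 and 8.0 rad; a turn in six seconds is 1.05 rad/s.
- bed: the steel press bed, 150 (x) x 100 (y) x 16 (z) mm, that carries the brass frame; origin at the centre of its underside. It slides in x only and is driven by the crank.
- nose (a point): middle of the bed's front end face (+x end), the face that meets the stop's pad; it is 75 mm ahead of the frame's centre. x along the travel.
- stop: dark steel stop block, 24 (x) x 90 (y) x 26 (z) mm, with two brass thumb screws, clamped across the rails beyond the roller; origin on its underside, 9 mm behind its steel face. A black rubber pad, 84 mm wide, stands 3 to 15 mm out of that face towards the bed (set by a screw, different each time and not measured). Block and pad setting stay put.
- stop_face (a point): middle of the stop's steel face, x along the travel. nose meets the rubber pad 3 to 15 mm before it (crank 8.8 to 11.4 rad): feel for it. The pad gives 1 mm per 50 N; 1 mm of bed travel is 4 mm at the handle, and 1 N more at the handle presses about 4 N on it. It wants 8 N at least, never over 55 N: 2 to 13 N at the handle on top of the turning load.
- press: the grey press, fixed, up to 250 mm high with its crank. Origin under the roller at table height; x along the bed's travel, away from the robot, z up. Its side plates (x -30 to +30 mm, inner faces at y +-69 mm, outer +-83 mm) are 175 mm high and carry the roller, 2 mm above a seated block's top. The bed starts on the robot's side, frame centre at x -105 to -89 mm.
- weight_mid (a point): centre of the lopsided iron counterweight on the crank, 72 mm diameter, opposite the handle, 58 mm from the axis. It makes the heavy point: +-0.24 to 0.37 N m (varies) on top of the friction, hardest where the handle goes down on the far side (c near 3.6 and 9.9), easiest half a turn on. Handle force without the stop: 0 to 13 N.
- square_block: bystander: a 58 x 58 x 23 mm printing block lying on the table
- long_block: bystander: a 100 x 36 x 23 mm printing block lying on the table
- brush_pot: bystander: grey metal pot of brushes, 90 mm diameter
- ink_tin: bystander: low round tin, 74 mm diameter, 50 mm high
- varnish_jar: bystander: jar, 60 mm diameter, 85 mm high
- brayer: bystander: hand roller with wood handle, lying
- tube_a: bystander: metal paint tube, lying
- block: the body of the same printing block; origin at the centre of its underside
Things that resemble listed ones, but are neither listed nor needed, are in the scene too. What is shaped like the block but green is not meant.

How it is judged (in metres and radians):
On the way, in this order (a step that is already met when the one before it is completed fails the run):
1. the block sits flat in the brass frame and is let go (horizontal distance between block_mid and nest below 0.004 m and z of block_mid in the frame of nest between -0.003 and 0.002 m and angle between the x axis of block_mid and the x axis of nest, either way round below 0.1 rad and angle between block_mid's own z axis and vertical below 0.06 rad and contact force between the fingers and block below 0.1 N and value of joint crank below 2.6 rad), for 0.3 s.
2. the bed, with the block in it, is pressed on the stop with at least 8 N (horizontal distance between block_mid and nest below 0.004 m and z of block_mid in the frame of nest between -0.003 and 0.002 m and angle between the x axis of block_mid and the x axis of nest, either way round below 0.1 rad and angle between block_mid's own z axis and vertical below 0.06 rad and contact force between bed and stop above 8 N), for 0.1 s.
At the end, for the whole second after the job is handed in: the block lies in the brass frame (centre within 4 mm, 2 mm in height, turned less than 0.1 rad, tilted less than 0.06 rad), the bed is still and rests against the stop (over 0.5 N), everything let go (horizontal distance between block_mid and nest below 0.004 m and z of block_mid in the frame of nest between -0.003 and 0.002 m and angle between the x axis of block_mid and the x axis of nest, either way round below 0.1 rad and angle between block_mid's own z axis and vertical below 0.06 rad and contact force between bed and stop above 0.5 N and linear speed of bed below 0.003 m/s); the robot touches nothing.
It fails at once if the crank stalls on the way (flywheel below 0.45 rad/s between 2.6 and 8.0 rad) (value of joint crank between 2.6 and 8 rad and angular speed of flywheel below 0.45 rad/s).
It fails at once if the crank races (flywheel above 2.2 rad/s between 2.6 and 8.0 rad) (value of joint crank between 2.6 and 8 rad and angular speed of flywheel above 2.2 rad/s).
It fails at once if the bed is forced on the stop with over 55 N (contact force between bed and stop above 55 N).
It fails at once if a bystander is pushed by more than 20 mm (distance of any of square_block, long_block, brush_pot, ink_tin, varnish_jar, brayer, tube_a from where it was at the start of the episode above 0.02 m).
It also fails if it takes over 72 s, if anything falls off the work surface, if the arm or the gripper's body presses on something with over 40 N, if the wrist force passes 120 N, or if a joint passes its speed limit or range.

## Working session

There is one attempt and no reset: what is moved stays moved. The work goes in short steps, Python scripts to look and compute and a shell command to move; the robot and the scene stay as the last step left them, time stands still between calls to the robot, and variables do not carry over. Pictures are saved under pics/ and viewed, at most 10 in all, crops included, and the job is handed in when it is done.

```bash
mkdir -p pics; ls
python3 - <<'E'
from workcell import bot
import cv2
o=bot.get_obs(); print(o)
for n in("side","top","wrist"):
    c=bot.calibration(n); print(n,c)
    im=bot.camera(n); cv2.imwrite(f"pics/{n}0.png",im[:,:,::-1])
E
```

```text
pics
{'time': 0.0, 'q': array([ 7.63743995e+01,  5.01076992e+00,  1.00341394e+01,  9.51001675e+01,
       -1.43885131e-03,  9.00004932e+01]), 'qd': array([-0.0264513 ,  0.01635041,  0.03764199, -0.09058459,  0.07171833,
        0.05713541]), 'joint_efforts': array([-3.61797374e-04, -5.20394039e+01,  4.64797640e+01,  1.65970920e-02,
        1.09491673e-04,  7.88796910e-06]), 'ee_pos': array([0.12951174, 0.53425994, 0.20808345]), 'tcp_rot': array([-1.79923202e+02,  1.43951115e-03,  1.66373908e+02]), 'wrist_force': array([-0.76332075,  0.13621622, -0.41220171]), 'torque': array([-0.01172096,  0.01685792,  0.05299334]), 'grasp_force': 0.0, 'opening': 0.08522072498910596}
side {'vfov': 43.73193091134957, 'cx': 257.0525391868347, 'cy': 193.4780140629789, 'camera_from_world': array([[ 0.81003036, -0.58628707, -0.01087615, -0.39413681],
       [-0.4605105 , -0.62455275, -0.63076457,  0.33296447],
       [ 0.36301638,  0.51594703, -0.77589804,  1.5413036 ],
       [ 0.        ,  0.        ,  0.        ,  1.        ]])}
top {'vfov': 44.71268269297154, 'cx': 256.9273228677034, 'cy': 194.50258321357603, 'camera_from_world': array([[ 0.02941722, -0.99934907,  0.02088221, -0.00676765],
       [-0.9916007 , -0.03180873, -0.12536447,  0.50860174],
       [ 0.1259471 , -0.01701894, -0.99189096,  1.50158531],
       [ 0.        ,  0.        ,  0.        ,  1.        ]])}
wrist {'vfov': 65.70646984690485, 'cx': 256.3369012503822, 'cy': 196.13883865455182, 'camera_from_world': array([[ 0.23476522,  0.97205009, -0.00197857, -0.54936714],
       [ 0.93592987, -0.22549097,  0.27053484, -0.03515322],
       [ 0.26252727, -0.06536397, -0.96270815,  0.37847412],
       [ 0.        ,  0.        ,  0.        ,  1.        ]])}
```

Run:
```python
import cv2,numpy as np
for n in("side","top"):
    im=cv2.imread(f"pics/{n}0.png"); cv2.imwrite(f"pics/{n}0b.png",cv2.resize(im,(800,600),interpolation=cv2.INTER_CUBIC))
```

```text
(no output)
```

View pics/top0b.png

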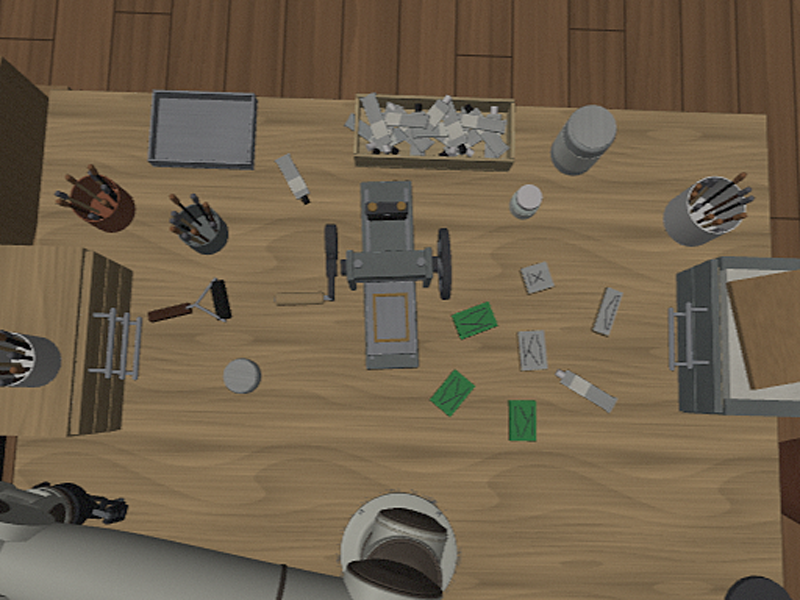

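View pics/side0b.png

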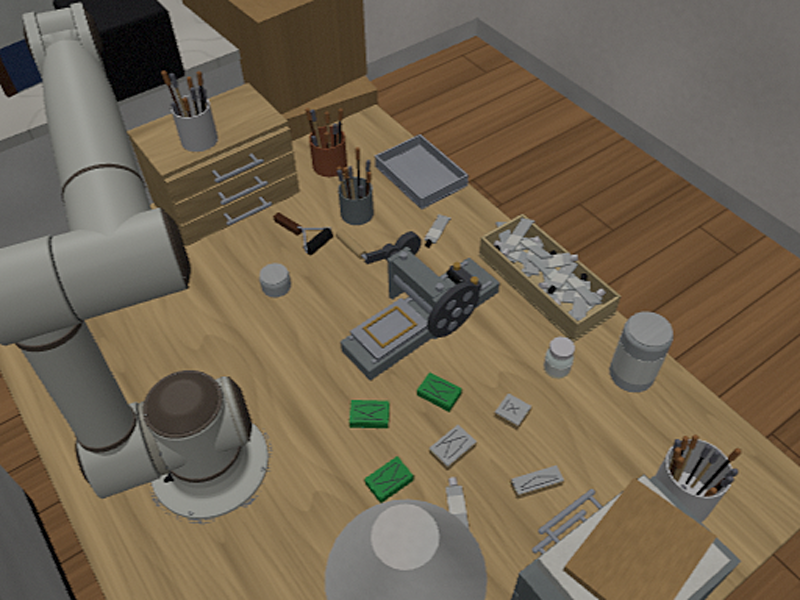

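Top view (800×600 px) shows:
- The grey-plated blocks lie at (537,278), (533,350) and (607,311).
- The green lookalikes lie at (474,320), (453,392) and (522,421).
- The brass frame is at (392,317), the handle sleeve at (275–325,298) and the stop with two brass screws at (387,208).

Of the grey ones, (537,278) is square and (607,311) is long and narrow. The one at (533,350) has about 1.5:1 proportions, so it should be block_mid. I'll measure it and confirm in a crop.

```bash
cat > h.py <<'E'
import numpy as np,cv2
from workcell import bot
def rays(cal,uv,fish=False):
    uv=np.atleast_2d(np.asarray(uv,float)); f=192/np.tan(np.radians(cal["vfov"]/2))
    d=(uv-[cal["cx"],cal["cy"]])/f
    if fish:
        r=np.linalg.norm(d,axis=1,keepdims=True)+1e-12
        v=np.hstack([d/r*np.sin(r),np.cos(r)])
    else: v=np.hstack([d,np.ones((len(d),1))])
    T=cal["camera_from_world"]; R=T[:3,:3]
    return -R.T@T[:3,3], v@R
def onz(cal,uv,z,fish=False):
    o,v=rays(cal,uv,fish); return o+v*((z-o[2])/v[:,2])[:,None]
def proj(cal,P,fish=False):
    T=cal["camera_from_world"]; c=np.atleast_2d(P)@T[:3,:3].T+T[:3,3]; f=192/np.tan(np.radians(cal["vfov"]/2))
    if fish:
        r=np.linalg.norm(c[:,:2],axis=1,keepdims=True); d=c[:,:2]/(r+1e-12)*np.arctan2(r,c[:,2:])
    else: d=c[:,:2]/c[:,2:]
    return d*f+[cal["cx"],cal["cy"]]
def rect(P):   # centre, long side, short side, angle deg of long side
    r=cv2.minAreaRect((P[:,:2]*1000).astype(np.float32)); c=cv2.boxPoints(r); e=c[1]-c[0]; g=c[2]-c[1]
    if np.linalg.norm(e)<np.linalg.norm(g): e,g=g,e
    return np.round(r[0],1),round(float(np.linalg.norm(e)),1),round(float(np.linalg.norm(g)),1),round(np.degrees(np.arctan2(e[1],e[0]))%180,1)
def blobs(m,lo=30):
    cs,_=cv2.findContours(m.astype(np.uint8),cv2.RETR_EXTERNAL,cv2.CHAIN_APPROX_NONE)
    return [c[:,0,:] for c in cs if cv2.contourArea(c)>lo]
E
python3 - <<'E'
from h import *
im=cv2.imread("pics/top0.png"); cal=bot.calibration("top"); hsv=cv2.cvtColor(im,cv2.COLOR_BGR2HSV)
H,S,V=[hsv[:,:,i].astype(int) for i in range(3)]
for p in [(341,224),(344,178),(388,199),(251,190),(240,193),(190,191),(251,203)]: print(p,hsv[p[1],p[0]])
m=(S<50)&(V>90); m[:, :320]=0; m[:150]=0
for b in blobs(m,60): print("grey",b.mean(0).round(),rect(onz(cal,b,.023)))
m=(H>10)&(H<25)&(S>130)&(V>90); m[:,:225]=0;m[:,275:]=0; m[:175]=0;m[230:]=0
for b in blobs(m,60): print("brass",b.mean(0).round(),rect(onz(cal,b,.064)))
a=cv2.resize(im[165:240,320:410],None,fx=6,fy=6,interpolation=cv2.INTER_CUBIC)
cv2.imwrite("pics/crop1.png",a)
E
```

```text
(341, 224) [ 45   4 128]
(344, 178) [ 0  3 89]
(388, 199) [ 30   2 108]
(251, 190) [111  21 120]
(240, 193) [ 17  74 117]
(190, 191) [ 17  91 138]
(251, 203) [102  11 116]
grey [375. 249.] (array([ 343.4, -379.3]), 138.1, 34.0, np.float32(60.9))
grey [341. 224.] (array([ 421.4, -269.3]), 81.8, 56.2, np.float32(6.0))
grey [438. 215.] (array([ 462.4, -599.9]), 143.9, 83.5, np.float32(0.3))
grey [389. 199.] (array([ 509.4, -428.9]), 98.1, 36.1, np.float32(160.0))
grey [343. 177.] (array([ 577.4, -278.3]), 56.7, 56.2, np.float32(108.9))
grey [475. 209.] (array([ 471. , -746.9]), 336.6, 186.7, np.float32(178.6))
```

View pics/crop1.png

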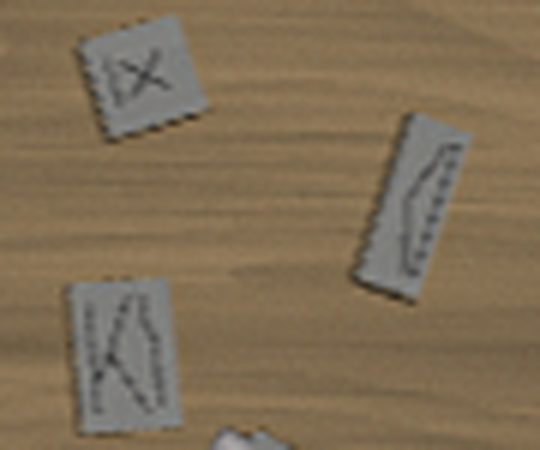

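Mid block confirmed: the plate at crop (125,355) measures about 82×56 mm with its centre at (421,-269) mm and its long side at 6°. The other two measure 57×56 and 98×36. Next I'll plan the wrist-camera viewpoint over the press.

```bash
cat >> h.py <<'E'
from scipy.spatial.transform import Rotation as Ro
def tool():
    o=bot.get_obs(); return np.array(o["ee_pos"]),Ro.from_euler("xyz",o["tcp_rot"],degrees=True),o
def go(target,yaw):  # shift in present tool axes (mm), turn about tool z (rad)
    p,R,o=tool(); d=R.inv().apply(np.array(target)-p)*1000
    G=Ro.from_euler("xyz",[180,0,yaw],degrees=True); w=(R.inv()*G).as_rotvec()
    return d.round(1),w.round(3)
E
python3 - <<'E'
from h import *
p,R,o=tool(); c=bot.calibration("wrist"); T=c["camera_from_world"]
print("cam in tool mm",R.inv().apply(-T[:3,:3].T@T[:3,3]-p)*1000,"axis",R.inv().apply(T[2,:3]))
ct=bot.calibration("top")
print("frame",onz(ct,[[251,203]],.064),"handle",onz(ct,[[176,191],[207,191]],.15),"stop",onz(ct,[[248,133]],.085))
print(go([.42,.10,.42],180))
E
```

```text
cam in tool mm [ 6.89988309e+01  8.80718099e-02 -1.64629652e+02] axis [-2.70533963e-01 -5.12978205e-04  9.62710295e-01]
frame [[0.47644144 0.02761761 0.064     ]] handle [[0.49641843 0.25573017 0.15      ]
 [0.49943124 0.16227386 0.15      ]] stop [[0.70066053 0.0444234  0.085     ]]
(array([-384.6, -353.9, -211.4]), array([-0.001, -0.   , -0.238]))
```

```bash
python3 -m crank '[{"gripper":85,"travel":[-38.5,-35.4,-11],"twist":[0,0,0]},{"gripper":85,"travel":[-38.5,-35.4,-11],"twist":[0,0,0]},{"gripper":85,"travel":[-38.5,-35.4,-11],"twist":[0,0,0]},{"gripper":85,"travel":[-38.5,-35.4,-11],"twist":[0,0,0]},{"gripper":85,"travel":[-38.5,-35.4,-11],"twist":[0,0,0]},{"gripper":85,"travel":[-38.5,-35.4,-11],"twist":[0,0,0]},{"gripper":85,"travel":[-38.5,-35.4,-11],"twist":[0,0,0]},{"gripper":85,"travel":[-38.5,-35.4,-11],"twist":[0,0,0]},{"gripper":85,"travel":[-38.5,-35.4,-11],"twist":[0,0,0]},{"gripper":85,"travel":[-38.5,-35.4,-11],"twist":[0,0,0]},{"gripper":85,"travel":[0,0,0],"twist":[0,0,-0.119]},{"gripper":85,"travel":[0,0,0],"twist":[0,0,-0.119]}]' && python3 -m crank '[{"gripper":85,"travel":[0,0,0],"twist":[0,0,0]},{"gripper":85,"travel":[0,0,0],"twist":[0,0,0]}]'
python3 - <<'E'
from h import *
import pickle
c=bot.calibration("wrist"); im=bot.camera("wrist")[:,:,::-1]
cv2.imwrite("pics/w1.png",im); pickle.dump(c,open("w1.pkl","wb"))
cv2.imwrite("pics/w1b.png",cv2.resize(im,(800,600),interpolation=cv2.INTER_CUBIC)); print(tool()[2]["ee_pos"],tool()[2]["tcp_rot"])
E
```

```text
time: 1.65
ee_pos: [0.4207, 0.099, 0.3186]
tcp_rot: [-180.0, -0.0, -179.9]
wrist_force: [-0.5, -0.0, -0.2]
opening: 0.0848
grasp_force: 0.0
time: 1.9
ee_pos: [0.4202, 0.0999, 0.3187]
tcp_rot: [-180.0, -0.0, 179.9]
wrist_force: [-0.3, 0.8, -0.2]
opening: 0.0847
grasp_force: 0.0
[0.42021116 0.09994469 0.3187417 ] [-1.79999081e+02 -6.79922941e-03  1.79913339e+02]
```

View pics/w1b.png

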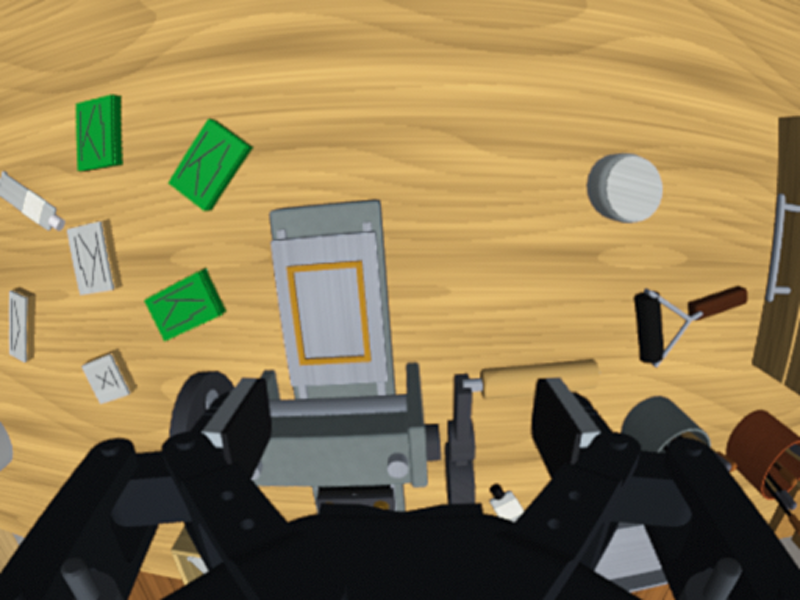

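Wrist view at 800×600: frame at (328,312), sleeve from (480,382) to (598,370), block_mid at (93,257). I'll measure each in this view and triangulate the sleeve with the top and side views.

Run:
```python
from h import *
import pickle
c=pickle.load(open("w1.pkl","rb")); im=cv2.imread("pics/w1.png"); hsv=cv2.cvtColor(im,cv2.COLOR_BGR2HSV)
H,S,V=[hsv[:,:,i].astype(int) for i in range(3)]
for p in [(345,242),(345,236),(345,248),(345,225),(345,262),(370,238),(187,180),(210,172),(60,165)]: print(p,hsv[p[1],p[0]])
m=(H>10)&(H<25)&(S>170)&(V>90); m[:,:170]=0; m[:,250:]=0; m[:155]=0; m[240:]=0
for b in blobs(m,60): print("brass",b.min(0),b.max(0),rect(onz(c,b,.064,1)))
m=(S<50)&(V>130); m[:,120:]=0; m[:125]=0; m[265:]=0
for b in blobs(m,60): print("grey",b.mean(0).round(),rect(onz(c,b,.023,1)))
for n,(x0,y0,x1,y1) in {"w1":(300,220,395,265),"top0":(165,180,215,200),"side0":(210,145,240,170)}.items():
    i=cv2.imread(f"pics/{n}.png")[y0:y1,x0:x1]; cv2.imwrite(f"pics/c_{n}.png",cv2.resize(i,(780,int(780*(y1-y0)/(x1-x0))),interpolation=cv2.INTER_NEAREST))
a=[cv2.imread(f"pics/c_{n}.png") for n in("w1","top0")]
cv2.imwrite("pics/crop2.png",cv2.resize(np.vstack(a),(640,580)))
t=cv2.cvtColor(cv2.imread("pics/top0.png"),cv2.COLOR_BGR2HSV); print(t[184:198,190]); s=cv2.cvtColor(cv2.imread("pics/side0.png"),cv2.COLOR_BGR2HSV); print(s[150:166,225])
```

```text
(345, 242) [ 18 137  84]
(345, 236) [ 19 131 154]
(345, 248) [105 102  10]
(345, 225) [ 19 133 205]
(345, 262) [120  23  11]
(370, 238) [ 20 131 192]
(187, 180) [ 20 210 177]
(210, 172) [ 18 104 182]
(60, 165) [105  10 107]
brass [184 168] [236 232] (array([476.5,  31.5]), 97.8, 69.6, np.float32(3.8))
grey [ 67. 242.] (array([ 575.9, -276.9]), 58.4, 56.6, np.float32(108.6))
grey [ 11. 208.] (array([ 508.8, -428.1]), 98.4, 35.0, np.float32(161.7))
grey [ 58. 165.] (array([ 420.9, -268.8]), 81.7, 57.2, np.float32(5.9))
grey [ 22. 134.] (array([ 347.5, -362.9]), 127.4, 32.1, np.float32(60.1))
[[ 18 103 126]
 [ 17  94 127]
 [ 17  94 141]
 [ 18  86  89]
 [ 17  91 129]
 [ 16  95 137]
 [ 17 104 133]
 [ 17  91 138]
 [ 18  94 130]
 [ 18  98 122]
 [ 20  85  90]
 [ 17  90 108]
 [ 18  97 129]
 [ 18  97 140]]
[[ 18 101 149]
 [ 19  98 151]
 [ 19  95 140]
 [ 19  99 139]
 [ 18 103 144]
 [ 18 100 145]
 [ 19 100 143]
 [ 19  94 141]
 [ 20 100 130]
 [ 20  98 112]
 [ 20 107  81]
 [ 19 105 114]
 [ 18  99 152]
 [ 18 102 148]
 [ 18 103 144]
 [ 18  98 138]]
```

View pics/crop2.png

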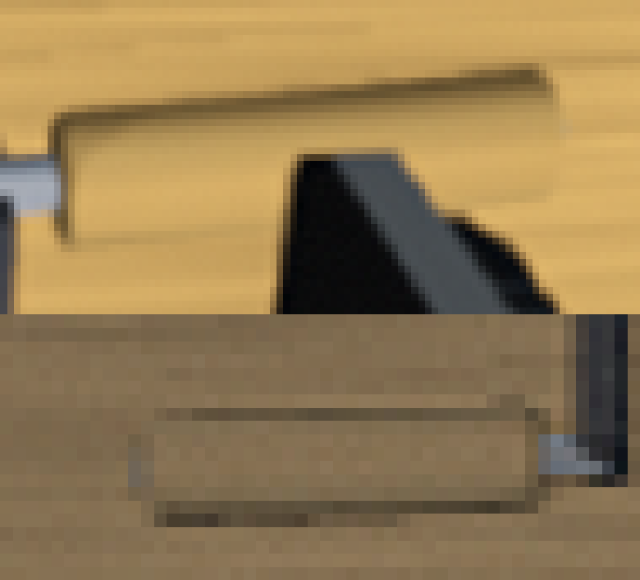

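Run:
```python
from h import *
import pickle
from scipy.optimize import least_squares
w=pickle.load(open("w1.pkl","rb")); t=bot.calibration("top")
W=[(308.9,245.1),(381.1,238.8)];Tp=[(206.3,190.3),(175.4,191.0)]
for a,b in zip(W,Tp):
    A=[];B=[]
    rs=[rays(w,a,1),rays(t,b)]
    M=0;r=0
    for o,v in rs:
        v=v[0]/np.linalg.norm(v[0]);P=np.eye(3)-np.outer(v,v);M=M+P;r=r+P@o
    X=np.linalg.solve(M,r);print("tri",X.round(4),[np.linalg.norm(np.cross(X-o,v[0]/np.linalg.norm(v[0]))).round(4) for o,v in rs])
nest=np.array([.4765,.0315])
for psi in (3.0,3.8,4.5):
    ps=np.radians(psi);ex=np.array([np.cos(ps),np.sin(ps)]);ey=np.array([-ex[1],ex[0]])
    def ends(c):
        a=c-2.07; x=.105-.016*c+.065*np.sin(a); z=.15+.065*np.cos(a)
        return [np.r_[nest+x*ex+y*ey,z] for y in (.127,.219)]
    f=lambda c:np.r_[[proj(w,e,1)[0]-u for e,u in zip(ends(c[0]),W)],[proj(t,e)[0]-u for e,u in zip(ends(c[0]),Tp)]].ravel()
    for s in(0.2,.8):
        r=least_squares(f,[s]);print(psi,r.x,r.cost.round(2),r.fun.round(1),np.round(ends(r.x[0]),4).tolist())
```

```text
tri [0.4991 0.1621 0.1692] [np.float64(0.0006), np.float64(0.0006)]
tri [0.4945 0.2544 0.1673] [np.float64(0.0006), np.float64(0.0006)]
3.0 [0.80008237] 3.05 [-1.4  0.6 -1.   0.8  1.  -0.3  0.9 -0.4] [[0.4999, 0.1599, 0.1693], [0.4951, 0.2518, 0.1693]]
3.0 [0.80008237] 3.05 [-1.4  0.6 -1.   0.8  1.  -0.3  0.9 -0.4] [[0.4999, 0.1599, 0.1693], [0.4951, 0.2518, 0.1693]]
3.8 [0.84931501] 0.99 [-0.6  0.4  0.4 -0.3  0.7  0.1  0.6  0.4] [[0.4984, 0.1602, 0.1723], [0.4923, 0.252, 0.1723]]
3.8 [0.84931501] 0.99 [-0.6  0.4  0.4 -0.3  0.7  0.1  0.6  0.4] [[0.4984, 0.1602, 0.1723], [0.4923, 0.252, 0.1723]]
4.5 [0.89369634] 3.07 [ 0.   0.5  1.6 -1.2  0.5  0.4  0.4  1.1] [[0.4971, 0.1605, 0.175], [0.4899, 0.2522, 0.175]]
4.5 [0.89369634] 3.07 [ 0.   0.5  1.6 -1.2  0.5  0.4  0.4  1.1] [[0.4971, 0.1605, 0.175], [0.4899, 0.2522, 0.175]]
```

```bash
python3 -m crank '[{"gripper":85,"travel":[0,-46,26],"twist":[0,0,0]},{"gripper":85,"travel":[0,-46,26],"twist":[0,0,0]},{"gripper":85,"travel":[0,-46,26],"twist":[0,0,0]},{"gripper":85,"travel":[0,-46,26],"twist":[0,0,0]},{"gripper":85,"travel":[0,-46,26],"twist":[0,0,0]},{"gripper":85,"travel":[0,-46,26],"twist":[0,0,0]},{"gripper":85,"travel":[0,-46,26],"twist":[0,0,0]},{"gripper":85,"travel":[0,-47,26],"twist":[0,0,0]},{"gripper":85,"travel":[0,0,0],"twist":[0,0,-0.103]},{"gripper":85,"travel":[0,0,0],"twist":[0,0,0]},{"gripper":85,"travel":[0,0,0],"twist":[0,0,0]}]'
python3 - <<'E'
from h import *
c=bot.calibration("wrist"); im=bot.camera("wrist")[:,:,::-1].copy(); cv2.imwrite("pics/w2.png",im)
hsv=cv2.cvtColor(im,cv2.COLOR_BGR2HSV);H,S,V=[hsv[:,:,i].astype(int) for i in range(3)]
m=(S<50)&(V>90)
for b in blobs(m,400):
    P=onz(c,b,.023,1); print(b.min(0),b.max(0),rect(P))
print(go([.421,-.269,.004],185.9))
E
```

```text
time: 3.32
ee_pos: [0.4207, -0.2688, 0.1112]
tcp_rot: [-180.0, 0.0, -174.2]
wrist_force: [0.1, 1.2, -0.0]
opening: 0.0848
grasp_force: 0.0
[202 305] [257 326] (array([ 560. , -284.1]), 58.1, 29.9, np.float32(102.2))
[483 243] [511 308] (array([499.4,  84.6]), 99.3, 62.3, np.float32(3.8))
[470 213] [511 311] (array([483. ,  39.9]), 140.8, 38.2, np.float32(3.7))
[ 80 213] [121 289] (array([ 508. , -429.5]), 99.6, 35.2, np.float32(161.4))
[461 183] [511 295] (array([451.2,  17.2]), 145.5, 50.1, np.float32(3.6))
[223 148] [285 236] (array([ 420.8, -270.6]), 81.2, 53.9, np.float32(5.9))
[83 50] [204 145] (array([ 344.6, -378.1]), 131.0, 33.7, np.float32(60.6))
(array([-1.000e-01, -2.000e-01,  1.073e+02]), array([-0.001,  0.001, -0.001]))
```

```bash
python3 -m crank '[{"gripper":85,"travel":[0,-1,40],"twist":[0,0,0]},{"gripper":85,"travel":[0,0,35],"twist":[0,0,0]},{"gripper":85,"travel":[0,0,22],"twist":[0,0,0]},{"gripper":85,"travel":[0,0,10],"twist":[0,0,0]},{"gripper":85,"travel":[0,0,0],"twist":[0,0,0]},{"gripper":40,"travel":[0,0,0],"twist":[0,0,0]},{"gripper":40,"travel":[0,0,0],"twist":[0,0,0]},{"gripper":40,"travel":[0,0,0],"twist":[0,0,0]},{"gripper":40,"travel":[0,0,0],"twist":[0,0,0]},{"gripper":40,"travel":[0,0,0],"twist":[0,0,0]},{"gripper":40,"travel":[0,0,0],"twist":[0,0,0]}]' 40
```

```text
time: 4.75
ee_pos: [0.4205, -0.2702, 0.0038]
tcp_rot: [180.0, -0.0, -174.1]
wrist_force: [0.3, -0.0, -0.1]
opening: 0.0399
grasp_force: 0.0
```

Run:
```python
from h import *
im=bot.camera("wrist")[:,:,::-1].copy(); cv2.imwrite("pics/w3.png",im)
cv2.imwrite("pics/w3b.png",cv2.resize(im[90:384,60:450],(780,588),interpolation=cv2.INTER_CUBIC)); print(bot.get_obs()["opening"],bot.get_obs()["grasp_force"])
```

```text
0.03995731088410164 0.0
```

View pics/w3b.png

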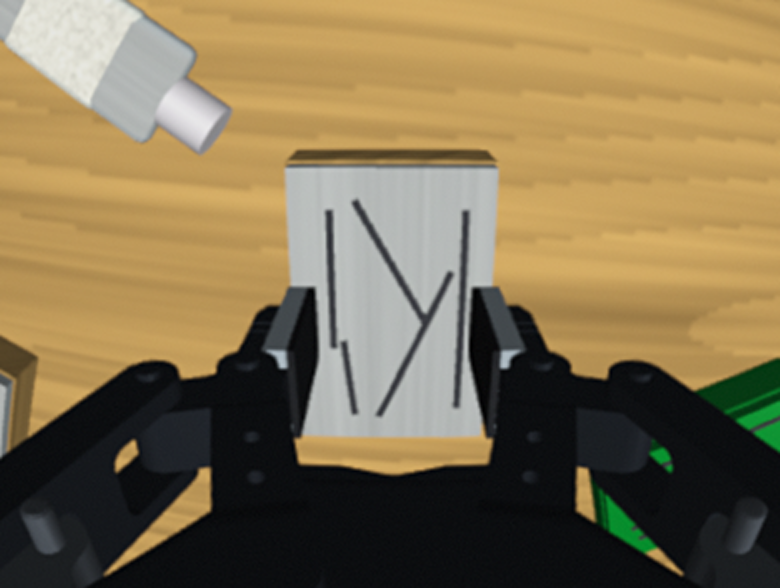

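The fingers closed to 40 mm without contact, and in the crop the pads at (305,360) and (485,360) lie over the plate. I'll check where the fingertips really are relative to the TCP.

Run:
```python
from h import *
p,R,o=tool(); c=bot.calibration("wrist")
for z in (0,-10,-20,-30,-40):
    P=np.array([[x,-20,z] for x in (11,-11)]+[[x,20,z] for x in(11,-11)])/1000
    print(z,((proj(c,p+R.apply(P),1)-[60,90])*2).round().tolist())
b=(proj(c,np.array([[.4205-.042,-.27,.023],[.4205+.042,-.27,.023],[.4205-.042,-.27,0]]),1)-[60,90])*2; print(b.round().tolist())
```

```text
0 [[324.0, 251.0], [327.0, 318.0], [460.0, 251.0], [457.0, 318.0]]
-10 [[321.0, 262.0], [324.0, 333.0], [464.0, 263.0], [461.0, 333.0]]
-20 [[316.0, 276.0], [320.0, 349.0], [468.0, 276.0], [465.0, 349.0]]
-30 [[311.0, 291.0], [316.0, 367.0], [473.0, 291.0], [469.0, 367.0]]
-40 [[306.0, 308.0], [311.0, 388.0], [479.0, 308.0], [473.0, 388.0]]
[[411.0, 160.0], [378.0, 437.0], [408.0, 145.0]]
```

Run:
```python
from h import *
import pickle
c=pickle.load(open("w1.pkl","rb")); p=np.array([.4202,.0999,.3187]);R=Ro.from_euler("xyz",[180,0,179.9],degrees=True)
for z in (-10,-20,-30,-40,-50):
    P=np.array([[x,y,z] for y in(-42.4,42.4) for x in (11,-11)])/1000
    print(z,(proj(c,p+R.apply(P),1)*1.5625).round().tolist())
i=cv2.imread("pics/w3.png")[210:330,180:330]; j=cv2.imread("pics/w1.png")[225:325,100:410]
cv2.imwrite("pics/crop3.png",np.vstack([cv2.resize(i,(400,320),interpolation=cv2.INTER_CUBIC).repeat(1,0),cv2.resize(j,(400,129))]) if 0 else cv2.resize(j,(800,258),interpolation=cv2.INTER_CUBIC))
```

```text
-10 [[283.0, 345.0], [289.0, 399.0], [517.0, 345.0], [512.0, 399.0]]
-20 [[277.0, 355.0], [283.0, 411.0], [524.0, 355.0], [518.0, 412.0]]
-30 [[269.0, 366.0], [276.0, 425.0], [531.0, 366.0], [525.0, 425.0]]
-40 [[261.0, 379.0], [269.0, 440.0], [540.0, 379.0], [532.0, 441.0]]
-50 [[251.0, 393.0], [261.0, 457.0], [549.0, 394.0], [540.0, 458.0]]
```

View pics/crop3.png

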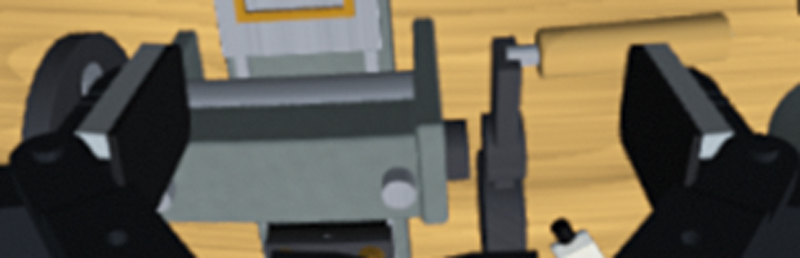

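The tips measure about 24 mm behind the reported TCP at 40 mm opening, and about 35 mm behind when open. To grip the block they need to go about 21 mm lower. I'll open, descend and check.

```bash
python3 -m crank '[{"gripper":85,"travel":[0,0,0],"twist":[0,0,0]},{"gripper":85,"travel":[0,0,0],"twist":[0,0,0]},{"gripper":85,"travel":[0,0,0],"twist":[0,0,0]},{"gripper":85,"travel":[0,0,0],"twist":[0,0,0]},{"gripper":85,"travel":[0,0,8],"twist":[0,0,0]},{"gripper":85,"travel":[0,0,8],"twist":[0,0,0]},{"gripper":85,"travel":[0,0,5],"twist":[0,0,0]},{"gripper":85,"travel":[0,0,0],"twist":[0,0,0]}]' && python3 -m crank '[{"gripper":50,"travel":[0,0,0],"twist":[0,0,0]},{"gripper":50,"travel":[0,0,0],"twist":[0,0,0]},{"gripper":50,"travel":[0,0,0],"twist":[0,0,0]},{"gripper":50,"travel":[0,0,0],"twist":[0,0,0]},{"gripper":50,"travel":[0,0,0],"twist":[0,0,0]},{"gripper":50,"travel":[0,0,0],"twist":[0,0,0]}]' 40
```

```text
time: 5.8
ee_pos: [0.4202, -0.27, -0.0178]
tcp_rot: [180.0, -0.0, -174.1]
wrist_force: [0.8, 0.0, 0.2]
opening: 0.0851
grasp_force: 0.0
time: 6.55
ee_pos: [0.4208, -0.2705, -0.0166]
tcp_rot: [-180.0, 0.0, -174.1]
wrist_force: [-0.3, -0.3, 5.5]
opening: 0.0549
grasp_force: 43.3
```

```bash
python3 -m crank '[{"gripper":50,"travel":[0,0,-10],"twist":[0,0,0]},{"gripper":50,"travel":[0,0,-30],"twist":[0,0,0]},{"gripper":50,"travel":[0,0,-50],"twist":[0,0,0]},{"gripper":50,"travel":[0,0,-50],"twist":[0,0,0]},{"gripper":50,"travel":[0,0,0],"twist":[0,0,0]},{"gripper":50,"travel":[0,0,0],"twist":[0,0,0]}]'
python3 - <<'E'
from h import *
p,R,o=tool(); c=bot.calibration("wrist"); im=bot.camera("wrist")[:,:,::-1].copy(); cv2.imwrite("pics/w4.png",im)
hsv=cv2.cvtColor(im,cv2.COLOR_BGR2HSV);H,S,V=[hsv[:,:,i].astype(int) for i in range(3)]
m=(S<50)&(V>90)
for b in blobs(m,1000):
    P=onz(c,b,p[2]+.0402,1); r=rect(P); print(b.min(0),b.max(0),r, R.inv().apply(np.r_[r[0]/1000,p[2]+.04]-p)*1000)
print(go([.42,.0315,p[2]],183.7),p,o["tcp_rot"],o["opening"])
cv2.imwrite("pics/w4b.png",cv2.resize(im[110:340,130:390],(680,600),interpolation=cv2.INTER_CUBIC))
E
```

```text
time: 7.3
ee_pos: [0.4202, -0.27, 0.1221]
tcp_rot: [180.0, -0.0, -174.1]
wrist_force: [0.3, 0.1, -2.2]
opening: 0.0545
grasp_force: 43.2
[  0 310] [ 44 383] (array([ 547.8, -468.6]), 159.8, 35.0, np.float32(145.0)) [-106.4187214  -210.63183338  -40.1915505 ]
[478 240] [511 304] (array([ 421. , -107.3]), 46.7, 29.8, np.float32(3.6)) [-17.50344271 161.80598735 -39.92154489]
[459 211] [511 338] (array([ 432.2, -118. ]), 108.6, 49.2, np.float32(31.3)) [-27.54188565 150.00939972 -39.93509339]
[ 84 210] [126 285] (array([ 425.6, -349.1]), 46.9, 16.6, np.float32(161.6)) [  2.82408618 -79.18193136 -40.04238866]
[449 181] [511 310] (array([ 405.6, -135.4]), 83.0, 29.7, np.float32(3.4)) [  0.70869069 135.44146209 -39.92370457]
[196 181] [317 326] (array([ 418.8, -270.1]), 79.3, 54.1, np.float32(5.3)) [  1.45168692   0.09829716 -39.99895652]
[89 52] [207 144] (array([ 348.4, -325. ]), 62.0, 16.0, np.float32(60.3)) [ 77.131478   -47.25926352 -39.97311149]
(array([-31.1, 299.7,  -0.3]), array([ 0.001, -0.002,  0.039])) [ 0.42022426 -0.27002884  0.12208298] [ 1.79967925e+02 -3.96378248e-02 -1.74088604e+02] 0.054516084671505885
```

View pics/w4b.png

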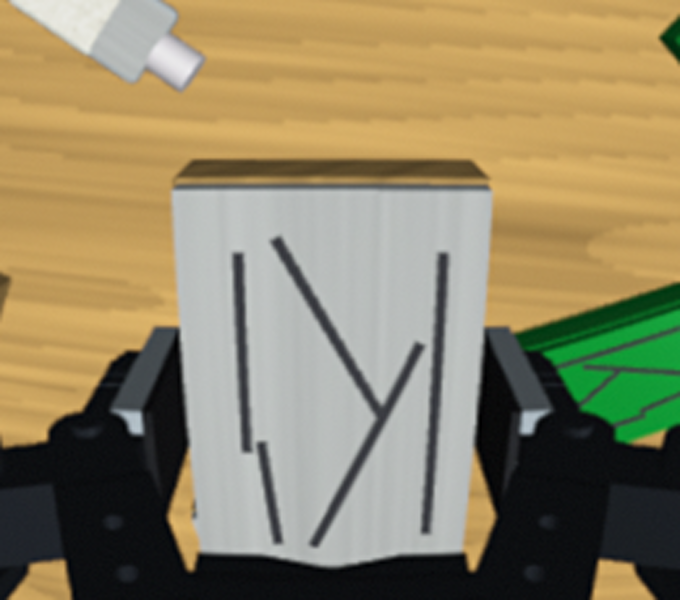

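The block is level and centred between the pads, with its near plate edge at crop row 187. On the way I'll take a second, closer look at the frame.

```bash
python3 -m crank '[{"gripper":50,"travel":[-6,16,-38],"twist":[0,0,0]},{"gripper":50,"travel":[-12,33,-40],"twist":[0,0,0]},{"gripper":50,"travel":[-15,40,-40],"twist":[0,0,0]},{"gripper":50,"travel":[-15,40,-20],"twist":[0,0,0]},{"gripper":50,"travel":[-8,26,0],"twist":[0,0,0]},{"gripper":50,"travel":[0,0,0],"twist":[0,0,0.037]},{"gripper":50,"travel":[0,0,0],"twist":[0,0,0]},{"gripper":50,"travel":[0,0,0],"twist":[0,0,0]}]'
python3 - <<'E'
from h import *
p,R,o=tool(); c=bot.calibration("wrist"); im=bot.camera("wrist")[:,:,::-1].copy(); cv2.imwrite("pics/w5.png",im)
hsv=cv2.cvtColor(im,cv2.COLOR_BGR2HSV);H,S,V=[hsv[:,:,i].astype(int) for i in range(3)]
m=((H>10)&(H<26)&(S>165)&(V>70)).astype(np.uint8); m[:,:300]=0
cs,hi=cv2.findContours(m,cv2.RETR_CCOMP,cv2.CHAIN_APPROX_NONE)
for k,h in zip(cs,hi[0]):
    if cv2.contourArea(k)>300: print("hole" if h[3]>=0 else "outer",k[:,0].min(0),k[:,0].max(0),rect(onz(c,k[:,0],.064,1)))
print(p,o["tcp_rot"],o["opening"])
# w1 hole as well
import pickle
c=pickle.load(open("w1.pkl","rb"));hsv=cv2.cvtColor(cv2.imread("pics/w1.png"),cv2.COLOR_BGR2HSV);H,S,V=[hsv[:,:,i].astype(int) for i in range(3)]
m=((H>10)&(H<26)&(S>165)&(V>70)).astype(np.uint8); m[:,:170]=0; m[:,250:]=0; m[:155]=0; m[240:]=0
cs,hi=cv2.findContours(m,cv2.RETR_CCOMP,cv2.CHAIN_APPROX_NONE)
for k,h in zip(cs,hi[0]):
    if cv2.contourArea(k)>300: print("w1","hole" if h[3]>=0 else "outer",rect(onz(c,k[:,0],.064,1)))
E
```

```text
time: 8.35
ee_pos: [0.4599, -0.111, 0.2601]
tcp_rot: [180.0, -0.1, -176.3]
wrist_force: [0.4, -0.2, -2.8]
opening: 0.0547
grasp_force: 43.8
outer [335 154] [389 227] (array([476.6,  30. ]), 97.8, 70.5, np.float32(3.7))
hole [338 157] [387 224] (array([476.4,  29.8]), 91.3, 63.5, np.float32(3.6))
[ 0.45988539 -0.11098801  0.26008864] [ 1.79988126e+02 -7.21248577e-02 -1.76250556e+02] 0.05468473677339518
w1 outer (array([476.6,  31.5]), 97.9, 69.7, np.float32(3.9))
w1 hole (array([476.4,  31.7]), 92.1, 64.3, np.float32(3.9))
```

```bash
python3 -m crank '[{"gripper":50,"travel":[-4,25,0],"twist":[0,0,0]},{"gripper":50,"travel":[-8,46,0],"twist":[0,0,0]},{"gripper":50,"travel":[-8,46,0],"twist":[0,0,0]},{"gripper":50,"travel":[-5.5,23.5,20],"twist":[0,0,0]},{"gripper":50,"travel":[0,0,50],"twist":[0,0,0]},{"gripper":50,"travel":[0,0,50],"twist":[0,0,0]},{"gripper":50,"travel":[0,0,40],"twist":[0,0,0]},{"gripper":50,"travel":[0,0,30],"twist":[0,0,0]},{"gripper":50,"travel":[0,0,0],"twist":[0,0,0]},{"gripper":50,"travel":[0,0,0],"twist":[0,0,0]}]'
python3 - <<'E'
from h import *
p,R,o=tool();print(go([.4762,.0309,.042],183.75),p,o["tcp_rot"],o["wrist_force"])
c=bot.calibration("wrist"); im=bot.camera("wrist")[:,:,::-1].copy(); cv2.imwrite("pics/w6.png",im)
hsv=cv2.cvtColor(im,cv2.COLOR_BGR2HSV);H,S,V=[hsv[:,:,i].astype(int) for i in range(3)]
m=((H>10)&(H<26)&(S>165)&(V>70))
P=onz(c,np.argwhere(m)[:,::-1],.064,1)
L=R.inv().apply(P-p)*1000; k=(abs(L[:,0])<70)&(abs(L[:,1])<60); L=L[k]; print(len(L),L.min(0),L.max(0))
for a in (36,40,44,48): 
    q=L[(L[:,0]>a-2)&(L[:,0]<a+2)]; 
    if len(q): print(a,np.percentile(q[:,1],[2,50,98]))
cv2.imwrite("pics/w6b.png",cv2.resize(im[100:300,150:370],(660,600),interpolation=cv2.INTER_CUBIC))
E
```

```text
time: 9.65
ee_pos: [0.477, 0.0313, 0.0721]
tcp_rot: [-180.0, 0.1, -176.2]
wrist_force: [0.5, -0.1, -2.0]
opening: 0.0543
grasp_force: 43.7
(array([ 0.9, -0.4, 30.1]), array([-0.   ,  0.001,  0.   ])) [0.47698746 0.03131272 0.07212668] [-1.79997964e+02  7.81698795e-02 -1.76235662e+02] [ 0.52184486 -0.0973751  -1.98568344]
1371 [ 32.99458849 -35.72743181   8.05813719] [49.35612574 34.98521712  8.08291272]
36 [-35.4871854  -30.54297961  34.58353326]
40 [-35.29963876  29.4990282   34.83884899]
44 [-34.63756784  -0.14056987  34.25862834]
48 [-33.83514114  -0.14267668  33.47261534]
```

View pics/w6b.png

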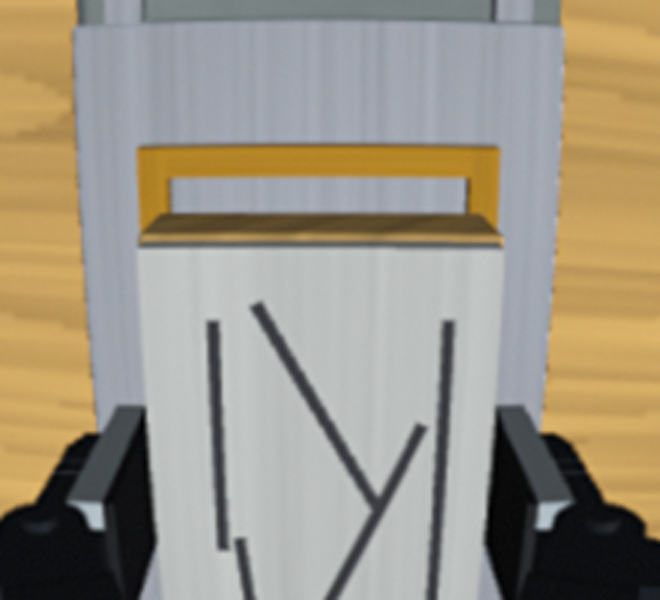

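Frame rim corners are at crop (137,147) and (500,147), with the block centred at column 320 against the frame's 318.5. The correction is about 0.4 mm, then lower.

```bash
python3 -m crank '[{"gripper":50,"travel":[0.3,-0.5,10],"twist":[0,0,0]},{"gripper":50,"travel":[0,0,7],"twist":[0,0,0]},{"gripper":50,"travel":[0,0,3],"twist":[0,0,0]},{"gripper":50,"travel":[0,0,3],"twist":[0,0,0]},{"gripper":50,"travel":[0,0,3],"twist":[0,0,0]},{"gripper":50,"travel":[0,0,0],"twist":[0,0,0]},{"gripper":50,"travel":[0,0,0],"twist":[0,0,0]}]' ; python3 -m crank '[{"gripper":50,"travel":[0,0,2],"twist":[0,0,0]},{"gripper":50,"travel":[0,0,0],"twist":[0,0,0]}]';  python3 -m crank '[{"gripper":50,"travel":[0,0,1],"twist":[0,0,0]},{"gripper":50,"travel":[0,0,0],"twist":[0,0,0]}]'
```

```text
time: 10.58
ee_pos: [0.4762, 0.0311, 0.0449]
tcp_rot: [180.0, 0.0, -176.2]
wrist_force: [-0.2, 0.1, -1.5]
opening: 0.0546
grasp_force: 43.8
time: 10.82
ee_pos: [0.476, 0.0311, 0.0426]
tcp_rot: [180.0, -0.0, -176.2]
wrist_force: [-0.9, 0.6, -2.3]
opening: 0.0548
grasp_force: 43.8
time: 11.08
ee_pos: [0.4762, 0.0311, 0.0424]
tcp_rot: [-180.0, 0.0, -176.2]
wrist_force: [-3.1, -0.5, 4.3]
opening: 0.0547
grasp_force: 44.4
```

The block seated at the expected height (0.0424 against 0.042 predicted; on the rim it would have stopped at 0.047). Release, lift and check.

```bash
python3 -m crank '[{"gripper":64,"travel":[0,0,0],"twist":[0,0,0]},{"gripper":70,"travel":[0,0,0],"twist":[0,0,0]},{"gripper":80,"travel":[0,0,0],"twist":[0,0,0]},{"gripper":80,"travel":[0,0,-15],"twist":[0,0,0]},{"gripper":80,"travel":[0,0,-40],"twist":[0,0,0]},{"gripper":80,"travel":[0,0,-60],"twist":[0,0,0]},{"gripper":80,"travel":[0,0,-60],"twist":[0,0,0]},{"gripper":80,"travel":[0,0,-45],"twist":[0,0,0]},{"gripper":80,"travel":[0,0,0],"twist":[0,0,0]},{"gripper":80,"travel":[0,0,0],"twist":[0,0,0]}]'
python3 - <<'E'
from h import *
p,R,o=tool();c=bot.calibration("wrist"); im=bot.camera("wrist")[:,:,::-1].copy(); cv2.imwrite("pics/w7.png",im)
hsv=cv2.cvtColor(im,cv2.COLOR_BGR2HSV);H,S,V=[hsv[:,:,i].astype(int) for i in range(3)]
m=((H>10)&(H<26)&(S>165)&(V>70)); m[:,:170]=0;m[:,340:]=0
for b in blobs(m,100): print("brass",b.min(0),b.max(0),rect(onz(c,b,.064,1)))
m=(S<40)&(V>140); 
for b in blobs(m,500): print("grey",b.min(0),b.max(0),rect(onz(c,b,.082,1)))
print(go([.4946,.2268,.215],93.7),p)
i=np.hstack([cv2.resize(im[140:330,180:330],(390,494),interpolation=cv2.INTER_CUBIC),cv2.resize(bot.camera("side")[170:250,210:275,::-1],(401,494),interpolation=cv2.INTER_CUBIC)]); cv2.imwrite("pics/w7b.png",i)
E
```

```text
time: 12.32
ee_pos: [0.4761, 0.0311, 0.2618]
tcp_rot: [-180.0, 0.0, -176.2]
wrist_force: [1.3, -0.6, -0.7]
opening: 0.0797
grasp_force: 0.0
brass [228 132] [284 208] (array([476.4,  30.9]), 96.8, 69.7, np.float32(3.8))
grey [392 344] [422 377] (array([815.7, 333.2]), 126.9, 50.8, np.float32(37.3))
grey [ 52 197] [ 85 234] (array([ 551.7, -233.4]), 49.5, 47.7, np.float32(108.8))
grey [  0 147] [ 13 200] (array([ 494.3, -362.3]), 83.4, 30.5, np.float32(161.7))
grey [216 103] [297 234] (array([473.4,  31.3]), 160.3, 94.5, np.float32(3.9))
grey [449  82] [480 127] (array([354.5, 308.4]), 60.6, 60.3, np.float32(142.0))
grey [ 1 59] [ 49 101] (array([ 356.9, -310. ]), 117.5, 28.6, np.float32(59.9))
(array([-31.7, 194.1,  46.1]), array([-1.000e-03, -1.000e-03,  1.572e+00])) [0.47611647 0.03109319 0.26182668]
```

View pics/w7b.png

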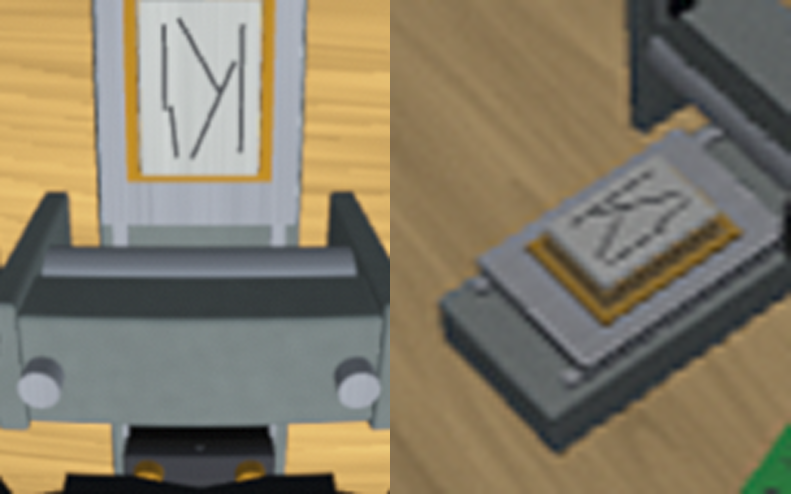

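The block sits flat within the brass rim on all sides (left crop, rim at (130–270, 0–180); side crop likewise). That was picture 10, so from here on it is numbers only. Next, the handle.

```bash
python3 - <<'E'
from h import *
ps=np.radians(3.75);ex=np.array([np.cos(ps),np.sin(ps)]);ey=np.array([-ex[1],ex[0]]);O=np.array([.4764,.0309])+.0917*ex
xs=np.arange(.06,.20,.003)
for n,c,f in(("top0",bot.calibration("top"),0),("w7",bot.calibration("wrist"),1)):
    im=cv2.imread(f"pics/{n}.png").max(2).astype(np.float32)
    for z in(.059,):
        A=0
        for y in np.arange(-.03,.0301,.01):
            uv=proj(c,np.c_[O+np.outer(xs,ex)+y*ey,np.full(len(xs),z)],f).astype(np.float32)
            A=A+cv2.remap(im,uv[:,0],uv[:,1],cv2.INTER_LINEAR)[:,0]/7
        print(n,[(int(round(x*1000)),int(a)) for x,a in zip(xs,A)])
E
python3 -m crank '[{"gripper":80,"travel":[-3,19,0],"twist":[0,0,0]},{"gripper":80,"travel":[-6,39,6],"twist":[0,0,0]},{"gripper":80,"travel":[-8,46,10],"twist":[0,0,0]},{"gripper":80,"travel":[-8,46,15],"twist":[0,0,0]},{"gripper":80,"travel":[-6.7,44,15],"twist":[0,0,0]}]'
python3 -m crank '[{"gripper":70,"travel":[0,0,0],"twist":[0,0,0.175]},{"gripper":70,"travel":[0,0,0],"twist":[0,0,0.175]},{"gripper":70,"travel":[0,0,0],"twist":[0,0,0.175]},{"gripper":70,"travel":[0,0,0],"twist":[0,0,0.175]},{"gripper":70,"travel":[0,0,0],"twist":[0,0,0.175]},{"gripper":70,"travel":[0,0,0],"twist":[0,0,0.175]},{"gripper":70,"travel":[0,0,0],"twist":[0,0,0.175]},{"gripper":70,"travel":[0,0,0],"twist":[0,0,0.175]},{"gripper":70,"travel":[0,0,0],"twist":[0,0,0.172]},{"gripper":70,"travel":[0,0,0],"twist":[0,0,0]},{"gripper":70,"travel":[0,0,0],"twist":[0,0,0]}]'
python3 - <<'E'
from h import *
import pickle
print(go([.4946,.2268,.135],93.75),tool()[2]["q"].round(0))
c=bot.calibration("wrist"); im=bot.camera("wrist")[:,:,::-1].copy(); cv2.imwrite("pics/w8.png",im); pickle.dump(c,open("w8.pkl","wb"))
g=np.asarray(im).max(2)
ps=np.radians(3.75);ex=np.array([np.cos(ps),np.sin(ps)]);ey=np.array([-ex[1],ex[0]]);O=np.array([.4764,.0309])+.0917*ex
for x,y,z in((.1,.0,.05),(.15,0,.05),(.1,.042,.05),(.15,.042,.05),(-.06,.127,.17),(-.06,.219,.17)): print((x,y,z),proj(c,np.r_[O+x*ex+y*ey,z],1).round(0))
E
```

```text
top0 [(60, 90), (63, 91), (66, 91), (69, 91), (72, 92), (75, 91), (78, 91), (81, 90), (84, 90), (87, 91), (90, 91), (93, 90), (96, 89), (99, 89), (102, 89), (105, 90), (108, 92), (111, 95), (114, 67), (117, 11), (120, 19), (123, 25), (126, 38), (129, 37), (132, 52), (135, 58), (138, 73), (141, 79), (144, 79), (147, 77), (150, 76), (153, 79), (156, 88), (159, 88), (162, 87), (165, 87), (168, 88), (171, 87), (174, 86), (177, 85), (180, 86), (183, 86), (186, 87), (189, 87), (192, 86), (195, 87), (198, 97)]
w7 [(60, 134), (63, 135), (66, 134), (69, 134), (72, 135), (75, 136), (78, 136), (81, 136), (84, 135), (87, 136), (90, 135), (93, 135), (96, 136), (99, 136), (102, 137), (105, 136), (108, 75), (111, 7), (114, 10), (117, 13), (120, 22), (123, 29), (126, 34), (129, 41), (132, 65), (135, 75), (138, 76), (141, 77), (144, 93), (147, 101), (150, 65), (153, 35), (156, 20), (159, 17), (162, 15), (165, 15), (168, 16), (171, 17), (174, 17), (177, 17), (180, 17), (183, 17), (186, 17), (189, 18), (192, 17), (195, 17), (198, 18)]
time: 13.05
ee_pos: [0.4944, 0.2281, 0.2142]
tcp_rot: [-180.0, -0.1, -176.2]
wrist_force: [0.4, -0.0, -0.0]
opening: 0.0803
grasp_force: 0.0
time: 14.42
ee_pos: [0.4947, 0.2267, 0.2152]
tcp_rot: [-179.9, 0.0, 93.9]
wrist_force: [0.5, -0.3, 0.3]
opening: 0.0704
grasp_force: 0.0
(array([ 0.2,  0. , 80.2]), array([-0.001,  0.   ,  0.003])) [ 25.   4.  10.  96.  -0. 111.]
(0.1, 0.0, 0.05) [[367. 309.]]
(0.15, 0, 0.05) [[397. 306.]]
(0.1, 0.042, 0.05) [[373. 286.]]
(0.15, 0.042, 0.05) [[404. 283.]]
(-0.06, 0.127, 0.17) [[257. 285.]]
(-0.06, 0.219, 0.17) [[258. 176.]]
```

Run:
```python
from h import *
import pickle
c=pickle.load(open("w8.pkl","rb")); im=cv2.imread("pics/w8.png").astype(np.float32)
ps=np.radians(3.75);ex=np.array([np.cos(ps),np.sin(ps)]);ey=np.array([-ex[1],ex[0]]);O=np.array([.4764,.0309])+.0917*ex
xs=np.arange(.09,.165,.002)
for cc,f,n in((c,1,"w8"),(bot.calibration("side"),0,"side0")):
  im=cv2.imread(f"pics/{n}.png").max(2).astype(np.float32)
  for y in(.0,.02,.04,-.04):
    uv=proj(cc,np.c_[O+np.outer(xs,ex)+y*ey,np.full(len(xs),.055)],f).astype(np.float32)
    print(n,y,uv[0].round(),[int(a) for a in cv2.remap(im,uv[:,0],uv[:,1],cv2.INTER_LINEAR)[:,0]])
cal=bot.calibration("top");print([ (y,[int(v) for v in cv2.remap(cv2.imread("pics/top0.png").max(2).astype(np.float32),*(lambda uv:(uv[:,:1].astype(np.float32),uv[:,1:].astype(np.float32)))(proj(cal,np.c_[O+np.outer(xs,ex)+y*ey,np.full(len(xs),.055)])),cv2.INTER_LINEAR)[:,0]]) for y in(-.035,0,.035)])
```

```text
w8 0.0 [362. 312.] [24, 24, 24, 24, 24, 24, 24, 25, 25, 23, 24, 24, 27, 33, 39, 39, 38, 38, 39, 39, 38, 38, 38, 38, 38, 38, 38, 39, 38, 38, 38, 38, 39, 37, 38, 38, 38, 38]
w8 0.02 [364. 301.] [24, 24, 24, 24, 23, 23, 23, 20, 21, 21, 22, 21, 24, 26, 33, 34, 33, 31, 29, 27, 26, 25, 24, 23, 23, 23, 24, 24, 24, 23, 24, 23, 24, 19, 15, 13, 13, 15]
w8 0.04 [367. 289.] [25, 24, 24, 25, 24, 25, 24, 24, 24, 24, 24, 24, 23, 26, 24, 24, 24, 25, 24, 24, 24, 24, 25, 24, 23, 23, 24, 24, 22, 16, 12, 14, 18, 24, 25, 25, 26, 23]
w8 -0.04 [357. 333.] [23, 24, 24, 24, 24, 23, 23, 24, 24, 23, 27, 29, 25, 32, 57, 25, 12, 16, 20, 23, 24, 28, 41, 52, 53, 51, 51, 49, 45, 38, 36, 37, 38, 38, 39, 37, 37, 37]
side0 0.0 [288. 185.] [60, 59, 59, 56, 59, 64, 66, 65, 64, 65, 64, 62, 54, 50, 46, 47, 41, 39, 37, 40, 46, 46, 47, 50, 56, 59, 59, 59, 59, 59, 59, 60, 64, 67, 75, 87, 97, 100]
side0 0.02 [284. 182.] [98, 99, 99, 99, 99, 100, 101, 102, 102, 97, 80, 43, 12, 6, 5, 8, 13, 18, 21, 24, 26, 31, 36, 49, 59, 63, 62, 61, 59, 59, 58, 58, 61, 65, 73, 84, 93, 98]
side0 0.04 [281. 179.] [100, 99, 102, 106, 112, 120, 132, 130, 128, 128, 130, 124, 92, 54, 19, 9, 4, 11, 18, 23, 28, 34, 44, 55, 65, 73, 80, 82, 86, 90, 92, 100, 105, 109, 110, 112, 115, 120]
side0 -0.04 [295. 191.] [31, 44, 58, 65, 72, 76, 75, 76, 77, 77, 78, 78, 78, 77, 76, 72, 64, 52, 40, 32, 30, 32, 35, 34, 34, 33, 29, 24, 34, 41, 50, 70, 94, 106, 117, 125, 120, 115]
[(-0.035, [100, 98, 97, 98, 96, 94, 93, 95, 97, 98, 100, 102, 84, 48, 23, 6, 15, 20, 21, 21, 25, 47, 56, 51, 74, 104, 115, 120, 120, 121, 123, 110, 101, 98, 96, 95, 95, 93]), (0, [92, 92, 90, 89, 88, 88, 89, 90, 91, 91, 92, 97, 104, 41, 7, 14, 19, 23, 68, 86, 44, 40, 56, 56, 56, 56, 55, 55, 55, 55, 52, 56, 67, 80, 90, 89, 87, 84]), (0.035, [89, 88, 89, 89, 90, 87, 85, 88, 89, 90, 92, 89, 63, 37, 13, 15, 24, 28, 30, 28, 42, 61, 56, 66, 96, 112, 124, 121, 119, 118, 119, 120, 99, 84, 87, 89, 89, 89])]
```

Steel face is at about x=128 mm and the pad front at about 115–118 mm in press coordinates, so contact should come near c ≈ 9.1–9.25. Grip the handle.

```bash
python3 -m crank '[{"gripper":70,"travel":[0,0,20],"twist":[0,0,0]},{"gripper":70,"travel":[0,0,30],"twist":[0,0,0]},{"gripper":70,"travel":[0,0,20],"twist":[0,0,0]},{"gripper":70,"travel":[0,0,10],"twist":[0,0,0]},{"gripper":70,"travel":[0,0,0],"twist":[0,0,0]}]' && python3 -m crank '[{"gripper":15,"travel":[0,0,0],"twist":[0,0,0]},{"gripper":15,"travel":[0,0,0],"twist":[0,0,0]},{"gripper":15,"travel":[0,0,0],"twist":[0,0,0]},{"gripper":15,"travel":[0,0,0],"twist":[0,0,0]},{"gripper":15,"travel":[0,0,0],"twist":[0,0,0]},{"gripper":15,"travel":[0,0,0],"twist":[0,0,0]},{"gripper":15,"travel":[0,0,0],"twist":[0,0,0]},{"gripper":15,"travel":[0,0,0],"twist":[0,0,0]},{"gripper":15,"travel":[0,0,0],"twist":[0,0,0]},{"gripper":15,"travel":[0,0,0],"twist":[0,0,0]}]' 60
python3 - <<'E'
from h import *
p,R,o=tool(); print(p,o["opening"],o["grasp_force"],o["wrist_force"],o["torque"])
ct=bot.calibration("wrist"); im=bot.camera("wrist")[:,:,::-1].copy(); cv2.imwrite("pics/w9.png",im)
E
```

```text
time: 15.1
ee_pos: [0.4947, 0.2267, 0.1355]
tcp_rot: [-180.0, 0.0, 93.8]
wrist_force: [-0.7, -0.8, -0.1]
opening: 0.0699
grasp_force: 0.0
time: 16.35
ee_pos: [0.4954, 0.2269, 0.1366]
tcp_rot: [179.9, -0.0, 93.7]
wrist_force: [1.0, -0.1, 5.1]
opening: 0.022
grasp_force: 58.7
[0.49540355 0.2269295  0.13659728] 0.022045954569921127 58.696181774139404 [ 1.0012504  -0.11889471  5.12868847] [-0.01425213 -0.16699384  0.04853965]
```

Sleeve gripped (opening 22 mm with soft pads). Now the winding increments.

Run:
```python
import numpy as np
d=[.04,.08,.11]+[.13]*70
c=.83+np.r_[0,np.cumsum(d)]; a=c-2.07
P=np.round(65*np.c_[np.sin(a),-np.cos(a)],1); D=np.diff(P,axis=0)
for k in range(0,60,12): print(round(c[k+12],2),[[0,float(round(x,1)),float(round(z,1))] for x,z in D[k:k+12]])
```

```text
2.23 [[0, 0.9, -2.5], [0, 2.1, -4.7], [0, 3.5, -6.3], [0, 4.9, -6.8], [0, 5.8, -6.2], [0, 6.5, -5.3], [0, 7.2, -4.5], [0, 7.7, -3.4], [0, 8.1, -2.5], [0, 8.3, -1.4], [0, 8.4, -0.3], [0, 8.5, 0.8]]
3.79 [[0, 8.2, 1.9], [0, 7.9, 2.9], [0, 7.5, 4.0], [0, 6.9, 4.9], [0, 6.2, 5.7], [0, 5.4, 6.5], [0, 4.5, 7.1], [0, 3.6, 7.6], [0, 2.5, 8.1], [0, 1.5, 8.3], [0, 0.4, 8.4], [0, -0.7, 8.5]]
5.35 [[0, -1.8, 8.2], [0, -2.9, 8.0], [0, -3.8, 7.5], [0, -4.8, 6.9], [0, -5.7, 6.3], [0, -6.4, 5.5], [0, -7.1, 4.6], [0, -7.6, 3.6], [0, -8.0, 2.7], [0, -8.3, 1.5], [0, -8.4, 0.5], [0, -8.5, -0.6]]
6.91 [[0, -8.2, -1.7], [0, -8.0, -2.8], [0, -7.6, -3.8], [0, -7.0, -4.7], [0, -6.3, -5.6], [0, -5.6, -6.3], [0, -4.6, -7.1], [0, -3.8, -7.5], [0, -2.7, -8.0], [0, -1.6, -8.3], [0, -0.6, -8.4], [0, 0.5, -8.5]]
8.47 [[0, 1.6, -8.3], [0, 2.7, -8.0], [0, 3.7, -7.6], [0, 4.7, -7.0], [0, 5.5, -6.4], [0, 6.3, -5.6], [0, 7.0, -4.8], [0, 7.5, -3.8], [0, 8.0, -2.8], [0, 8.2, -1.7], [0, 8.4, -0.7], [0, 8.5, 0.4]]
```

```bash
python3 -m crank '[{"gripper":15,"travel":[0,0.9,-2.5],"twist":[0,0,0]},{"gripper":15,"travel":[0,2.1,-4.7],"twist":[0,0,0]},{"gripper":15,"travel":[0,3.5,-6.3],"twist":[0,0,0]},{"gripper":15,"travel":[0,4.9,-6.8],"twist":[0,0,0]},{"gripper":15,"travel":[0,5.8,-6.2],"twist":[0,0,0]},{"gripper":15,"travel":[0,6.5,-5.3],"twist":[0,0,0]}]'
```

```text
time: 17.15
ee_pos: [0.5186, 0.2284, 0.1682]
tcp_rot: [-180.0, -0.0, 93.7]
wrist_force: [-5.1, 2.3, -1.1]
opening: 0.0222
grasp_force: 59.2
```

```bash
python3 -m crank '[{"gripper":15,"travel":[0,7.2,-4.5],"twist":[0,0,0]},{"gripper":15,"travel":[0,7.7,-3.4],"twist":[0,0,0]},{"gripper":15,"travel":[0,8.1,-2.5],"twist":[0,0,0]},{"gripper":15,"travel":[0,8.3,-1.4],"twist":[0,0,0]},{"gripper":15,"travel":[0,8.4,-0.3],"twist":[0,0,0]},{"gripper":15,"travel":[0,8.5,0.8],"twist":[0,0,0]},{"gripper":15,"travel":[0,8.2,1.9],"twist":[0,0,0]}]'
python3 - <<'E'
from h import *
p,R,o=tool(); ps=np.radians(3.75);ex=np.array([np.cos(ps),np.sin(ps)])
print(p, (p[:2]-[.49540,.22693])@ex*1000,(p[2]-.1366)*1000,o["wrist_force"])
E
```

```text
time: 18.02
ee_pos: [0.5748, 0.2321, 0.1781]
tcp_rot: [-180.0, -0.0, 93.7]
wrist_force: [-8.1, 1.7, 3.8]
opening: 0.0219
grasp_force: 59.7
[0.57478878 0.23213452 0.17808646] 79.5591923389472 41.48646042441362 [-8.08965921  1.74580506  3.81720671]
```

```bash
python3 -m crank '[{"gripper":15,"travel":[0,7.9,2.9],"twist":[0,0,0]},{"gripper":15,"travel":[0,7.5,4.0],"twist":[0,0,0]},{"gripper":15,"travel":[0,6.9,4.9],"twist":[0,0,0]},{"gripper":15,"travel":[0,6.2,5.7],"twist":[0,0,0]},{"gripper":15,"travel":[0,5.4,6.5],"twist":[0,0,0]},{"gripper":15,"travel":[0,4.5,7.1],"twist":[0,0,0]},{"gripper":15,"travel":[0,3.6,7.6],"twist":[0,0,0]},{"gripper":15,"travel":[0,2.5,8.1],"twist":[0,0,0]}]'
python3 - <<'E'
from h import *
p,R,o=tool(); ps=np.radians(3.75);ex=np.array([np.cos(ps),np.sin(ps)])
print(p, (p[:2]-[.49540,.22693])@ex*1000,(p[2]-.1366)*1000,o["wrist_force"],o["torque"])
E
```

```text
time: 19.02
ee_pos: [0.6196, 0.2351, 0.1322]
tcp_rot: [179.9, -0.1, 93.7]
wrist_force: [-8.8, 0.8, 10.5]
opening: 0.0223
grasp_force: 60.4
[0.61961022 0.23513361 0.13220714] 124.48081900073913 -4.392856092927916 [-8.84487644  0.83282363 10.45287577] [ 0.22526152  1.76772336 -0.03545236]
```

```bash
python3 -m crank '[{"gripper":15,"travel":[0,1.2,8.3],"twist":[0,0,0]},{"gripper":15,"travel":[0,0.1,8.4],"twist":[0,0,0]},{"gripper":15,"travel":[0,-0.9,8.5],"twist":[0,0,0]},{"gripper":15,"travel":[0,-2.0,8.2],"twist":[0,0,0]},{"gripper":15,"travel":[0,-2.9,8.0],"twist":[0,0,0]},{"gripper":15,"travel":[0,-3.8,7.5],"twist":[0,0,0]},{"gripper":15,"travel":[0,-4.8,6.9],"twist":[0,0,0]},{"gripper":15,"travel":[0,-5.7,6.3],"twist":[0,0,0]}]'
python3 - <<'E'
from h import *
p,R,o=tool(); ps=np.radians(3.75);ex=np.array([np.cos(ps),np.sin(ps)])
print(p, (p[:2]-[.49540,.22693])@ex*1000,(p[2]-.1366)*1000,o["wrist_force"],o["torque"])
E
```

```text
time: 20.02
ee_pos: [0.6043, 0.2342, 0.0711]
tcp_rot: [179.5, -0.1, 93.7]
wrist_force: [7.0, 1.9, 9.0]
opening: 0.0219
grasp_force: 60.2
[0.60425152 0.23416523 0.07108656] 109.09166238538228 -65.5134364380228 [7.04920961 1.88419287 9.04206281] [ 0.36704555 -1.43782193  0.06055699]
```

```bash
python3 -m crank '[{"gripper":15,"travel":[0,-6.4,5.5],"twist":[0,0,0]},{"gripper":15,"travel":[0,-7.1,4.6],"twist":[0,0,0]},{"gripper":15,"travel":[0,-7.6,3.6],"twist":[0,0,0]},{"gripper":15,"travel":[0,-8.0,2.7],"twist":[0,0,0]},{"gripper":15,"travel":[0,-8.3,1.5],"twist":[0,0,0]},{"gripper":15,"travel":[0,-8.4,0.5],"twist":[0,0,0]},{"gripper":15,"travel":[0,-8.5,-0.6],"twist":[0,0,0]},{"gripper":15,"travel":[0,-8.2,-1.7],"twist":[0,0,0]},{"gripper":15,"travel":[0,-8.0,-2.8],"twist":[0,0,0]}]'
python3 - <<'E'
from h import *
p,R,o=tool(); ps=np.radians(3.75);ex=np.array([np.cos(ps),np.sin(ps)])
print(p, (p[:2]-[.49540,.22693])@ex*1000,(p[2]-.1366)*1000,o["wrist_force"],o["torque"])
E
```

```text
time: 21.15
ee_pos: [0.532, 0.2294, 0.0556]
tcp_rot: [179.8, -0.0, 93.7]
wrist_force: [4.7, 2.8, -1.2]
opening: 0.0223
grasp_force: 59.3
[0.53195487 0.22936277 0.05557037] 36.63571175007822 -81.0296258895583 [ 4.68249708  2.81533387 -1.18377922] [ 0.47885109 -1.04408735  0.03153125]
```

```bash
python3 -m crank '[{"gripper":15,"travel":[0,-7.6,-3.8],"twist":[0,0,0]},{"gripper":15,"travel":[0,-7.0,-4.7],"twist":[0,0,0]},{"gripper":15,"travel":[0,-6.3,-5.6],"twist":[0,0,0]},{"gripper":15,"travel":[0,-5.6,-6.3],"twist":[0,0,0]},{"gripper":15,"travel":[0,-4.6,-7.1],"twist":[0,0,0]},{"gripper":15,"travel":[0,-3.8,-7.5],"twist":[0,0,0]},{"gripper":15,"travel":[0,-2.7,-8.0],"twist":[0,0,0]},{"gripper":15,"travel":[0,-1.6,-8.3],"twist":[0,0,0]},{"gripper":15,"travel":[0,-0.6,-8.4],"twist":[0,0,0]},{"gripper":15,"travel":[0,0.5,-8.5],"twist":[0,0,0]}]'
python3 - <<'E'
from h import *
p,R,o=tool(); ps=np.radians(3.75);ex=np.array([np.cos(ps),np.sin(ps)])
print(p, (p[:2]-[.49540,.22693])@ex*1000,(p[2]-.1366)*1000,o["wrist_force"],o["torque"])
E
```

```text
time: 22.4
ee_pos: [0.4924, 0.2267, 0.124]
tcp_rot: [179.8, -0.0, 93.7]
wrist_force: [8.5, 2.5, -4.9]
opening: 0.0218
grasp_force: 59.3
[0.49235214 0.22669755 0.12398233] -3.0565390048336063 -12.617669474076166 [ 8.47265674  2.47037182 -4.86892741] [ 0.51643572 -1.67936603  0.06492643]
```

```bash
python3 -m crank '[{"gripper":15,"travel":[0,2.0,-8.3],"twist":[0,0,0]},{"gripper":15,"travel":[0,3.1,-8.0],"twist":[0,0,0]},{"gripper":15,"travel":[0,3.7,-7.6],"twist":[0,0,0]},{"gripper":15,"travel":[0,4.7,-7.0],"twist":[0,0,0]},{"gripper":15,"travel":[0,5.5,-6.4],"twist":[0,0,0]},{"gripper":15,"travel":[0,6.3,-5.6],"twist":[0,0,0]},{"gripper":15,"travel":[0,7.0,-4.8],"twist":[0,0,0]},{"gripper":15,"travel":[0,7.5,-3.8],"twist":[0,0,0]},{"gripper":15,"travel":[0,8.0,-2.8],"twist":[0,0,0]},{"gripper":15,"travel":[0,8.2,-1.7],"twist":[0,0,0]},{"gripper":15,"travel":[0,8.4,-0.7],"twist":[0,0,0]}]'
python3 - <<'E'
from h import *
p,R,o=tool(); ps=np.radians(3.75);ex=np.array([np.cos(ps),np.sin(ps)])
X=(p[:2]-[.49540,.22693])@ex*1000;Z=(p[2]-.1366)*1000
print(X,Z,o["wrist_force"],np.arctan2(X-61.5,Z+21.1)+2.07+2*np.pi)
a=8.34+np.r_[0,np.cumsum([.1,.07,.06]+[.05]*30)];print(a.round(2));a=a-2.07
P=np.round(65*np.c_[np.sin(a),-np.cos(a)],1);print(np.diff(P,axis=0).round(1).tolist())
E
```

```text
time: 23.78
ee_pos: [0.5548, 0.2308, 0.1806]
tcp_rot: [-179.9, -0.0, 93.7]
wrist_force: [-8.3, 2.9, 2.0]
opening: 0.022
grasp_force: 59.9
59.51522381873035 43.99872869593147 [-8.33231139  2.85981079  1.97711615] 8.32270604017431
[ 8.34  8.44  8.51  8.57  8.62  8.67  8.72  8.77  8.82  8.87  8.92  8.97
  9.02  9.07  9.12  9.17  9.22  9.27  9.32  9.37  9.42  9.47  9.52  9.57
  9.62  9.67  9.72  9.77  9.82  9.87  9.92  9.97 10.02 10.07]
[[6.5, 0.2], [4.6, 0.6], [3.8, 0.7], [3.1, 0.8], [3.2, 0.9], [3.0, 1.1], [3.0, 1.3], [3.0, 1.4], [2.8, 1.5], [2.8, 1.7], [2.7, 1.8], [2.6, 1.9], [2.5, 2.1], [2.4, 2.2], [2.3, 2.3], [2.1, 2.4], [2.1, 2.6], [1.9, 2.6], [1.8, 2.7], [1.6, 2.8], [1.5, 2.9], [1.4, 2.9], [1.2, 3.1], [1.0, 3.0], [0.9, 3.2], [0.8, 3.1], [0.5, 3.2], [0.4, 3.3], [0.3, 3.2], [0.1, 3.2], [-0.1, 3.3], [-0.2, 3.2], [-0.4, 3.3]]
```

```bash
python3 -m crank '[{"gripper":15,"travel":[0,6.5,0.2],"twist":[0,0,0]},{"gripper":15,"travel":[0,4.6,0.6],"twist":[0,0,0]},{"gripper":15,"travel":[0,3.8,0.7],"twist":[0,0,0]},{"gripper":15,"travel":[0,3.1,0.8],"twist":[0,0,0]},{"gripper":15,"travel":[0,3.2,0.9],"twist":[0,0,0]},{"gripper":15,"travel":[0,3.0,1.1],"twist":[0,0,0]}]'
cat > st.py <<'E'
from h import *
p,R,o=tool(); ps=np.radians(3.75);ex=np.array([np.cos(ps),np.sin(ps)])
X=(p[:2]-[.49540,.22693])@ex*1000;Z=(p[2]-.1366)*1000
c=np.arctan2(X-61.5,Z+21.1)+2.07+2*np.pi;a=c-2.07;F=o["wrist_force"];fx=F[:2]@ex
print("c %.3f r %.1f X %.1f Z %.1f Ftan %.1f Frad %.1f"%(c,np.hypot(X-61.5,Z+21.1),X,Z,fx*np.cos(a)-F[2]*np.sin(a),fx*np.sin(a)+F[2]*np.cos(a)))
E
python3 st.py; python3 -m crank '[{"gripper":15,"travel":[0,3.0,1.3],"twist":[0,0,0]},{"gripper":15,"travel":[0,3.0,1.4],"twist":[0,0,0]}]'; python3 st.py
```

```text
time: 24.52
ee_pos: [0.5789, 0.2324, 0.1767]
tcp_rot: [-180.0, -0.0, 93.7]
wrist_force: [-7.6, 1.7, 5.9]
opening: 0.0219
grasp_force: 60.3
c 8.701 r 65.1 X 83.7 Z 40.1 Ftan -9.1 Frad 3.0
time: 24.78
ee_pos: [0.585, 0.2328, 0.1741]
tcp_rot: [-180.0, -0.0, 93.7]
wrist_force: [-7.8, 2.5, 6.5]
opening: 0.0218
grasp_force: 60.3
c 8.802 r 65.1 X 89.8 Z 37.5 Ftan -9.7 Frad 2.5
```

```bash
python3 -m crank '[{"gripper":15,"travel":[0,1.5,0.8],"twist":[0,0,0]},{"gripper":15,"travel":[0,1.4,0.8],"twist":[0,0,0]}]'; python3 st.py
```

```text
time: 25.02
ee_pos: [0.5879, 0.233, 0.1726]
tcp_rot: [180.0, -0.0, 93.7]
wrist_force: [-7.9, 2.6, 7.4]
opening: 0.0218
grasp_force: 60.4
c 8.853 r 65.1 X 92.7 Z 36.0 Ftan -10.4 Frad 2.8
```

```bash
python3 -m crank '[{"gripper":15,"travel":[0,1.4,0.8],"twist":[0,0,0]},{"gripper":15,"travel":[0,1.4,0.9],"twist":[0,0,0]}]'; python3 st.py
```

```text
time: 25.28
ee_pos: [0.5907, 0.2332, 0.171]
tcp_rot: [180.0, -0.0, 93.7]
wrist_force: [-7.3, 2.7, 7.6]
opening: 0.0218
grasp_force: 60.4
c 8.903 r 65.1 X 95.5 Z 34.4 Ftan -10.0 Frad 2.7
```

```bash
python3 -m crank '[{"gripper":15,"travel":[0,1.4,0.9],"twist":[0,0,0]},{"gripper":15,"travel":[0,1.3,0.9],"twist":[0,0,0]}]'; python3 st.py
```

```text
time: 25.52
ee_pos: [0.5934, 0.2334, 0.1692]
tcp_rot: [180.0, -0.0, 93.7]
wrist_force: [-7.2, 1.8, 8.6]
opening: 0.0218
grasp_force: 60.4
c 8.953 r 65.1 X 98.2 Z 32.6 Ftan -10.7 Frad 3.1
```

```bash
python3 -m crank '[{"gripper":15,"travel":[0,1.3,0.9],"twist":[0,0,0]},{"gripper":15,"travel":[0,1.3,1.0],"twist":[0,0,0]}]'; python3 st.py
```

```text
time: 25.78
ee_pos: [0.596, 0.2335, 0.1674]
tcp_rot: [180.0, -0.0, 93.7]
wrist_force: [-7.0, 2.6, 7.3]
opening: 0.0217
grasp_force: 60.4
c 9.002 r 65.1 X 100.8 Z 30.8 Ftan -9.9 Frad 1.7
```

```bash
python3 -m crank '[{"gripper":15,"travel":[0,1.3,1.0],"twist":[0,0,0]},{"gripper":15,"travel":[0,1.2,1.0],"twist":[0,0,0]}]'; python3 st.py
```

```text
time: 26.02
ee_pos: [0.5985, 0.2337, 0.1654]
tcp_rot: [180.0, -0.0, 93.7]
wrist_force: [-7.3, 2.3, 7.5]
opening: 0.022
grasp_force: 60.4
c 9.051 r 65.1 X 103.3 Z 28.8 Ftan -10.3 Frad 1.2
```

```bash
python3 -m crank '[{"gripper":15,"travel":[0,1.2,1.1],"twist":[0,0,0]},{"gripper":15,"travel":[0,1.2,1.1],"twist":[0,0,0]}]'; python3 st.py
```

```text
time: 26.28
ee_pos: [0.6009, 0.2339, 0.1632]
tcp_rot: [180.0, -0.0, 93.7]
wrist_force: [-7.8, 2.8, 7.3]
opening: 0.0219
grasp_force: 60.4
c 9.100 r 65.1 X 105.7 Z 26.6 Ftan -10.5 Frad 0.2
```

```bash
python3 -m crank '[{"gripper":15,"travel":[0,1.2,1.1],"twist":[0,0,0]},{"gripper":15,"travel":[0,1.1,1.1],"twist":[0,0,0]}]'; python3 st.py
```

```text
time: 26.52
ee_pos: [0.6032, 0.234, 0.161]
tcp_rot: [180.0, -0.0, 93.7]
wrist_force: [-7.2, 2.7, 8.0]
opening: 0.0218
grasp_force: 60.4
c 9.149 r 65.1 X 108.0 Z 24.4 Ftan -10.6 Frad 0.6
```

```bash
python3 -m crank '[{"gripper":15,"travel":[0,1.1,1.2],"twist":[0,0,0]},{"gripper":15,"travel":[0,1.1,1.2],"twist":[0,0,0]}]'; python3 st.py
```

```text
time: 26.78
ee_pos: [0.6054, 0.2342, 0.1586]
tcp_rot: [180.0, -0.0, 93.7]
wrist_force: [-7.7, 2.4, 7.9]
opening: 0.0224
grasp_force: 60.5
c 9.199 r 65.0 X 110.2 Z 22.0 Ftan -10.9 Frad -0.4
```

```bash
python3 -m crank '[{"gripper":15,"travel":[0,1.1,1.2],"twist":[0,0,0]},{"gripper":15,"travel":[0,1.0,1.2],"twist":[0,0,0]}]'; python3 st.py
```

```text
time: 27.02
ee_pos: [0.6074, 0.2343, 0.1563]
tcp_rot: [180.0, -0.0, 93.7]
wrist_force: [-8.2, 1.7, 7.2]
opening: 0.0219
grasp_force: 60.5
c 9.247 r 65.1 X 112.3 Z 19.7 Ftan -10.7 Frad -1.8
```

```bash
python3 -m crank '[{"gripper":15,"travel":[0,1.0,1.2],"twist":[0,0,0]},{"gripper":15,"travel":[0,1.0,1.3],"twist":[0,0,0]}]'; python3 st.py
python3 - <<'E'
from h import *
ps=np.radians(3.75);ex=np.array([np.cos(ps),np.sin(ps)]);ey=np.array([-ex[1],ex[0]]);O=np.array([.4764,.0309])+.0917*ex
xs=np.arange(.09,.140,.002)
for n in("top","side"):
  c=bot.calibration(n);I=bot.camera(n)[:,:,::-1].copy();cv2.imwrite(f"pics/{n}1.png",I);im=I.max(2).astype(np.float32)
  for y in(-.03,0,.03):
    uv=proj(c,np.c_[O+np.outer(xs,ex)+y*ey,np.full(len(xs),.059)]).astype(np.float32)
    print(n,y,[int(a) for a in cv2.remap(im,uv[:,0],uv[:,1],cv2.INTER_LINEAR)[:,0]])
E
```

```text
time: 27.28
ee_pos: [0.6089, 0.2344, 0.1543]
tcp_rot: [-180.0, -0.0, 93.7]
wrist_force: [-12.6, 2.6, 13.7]
opening: 0.022
grasp_force: 61.2
c 9.285 r 65.1 X 113.8 Z 17.7 Ftan -18.4 Frad -1.8
top -0.03 [113, 115, 111, 109, 114, 113, 110, 109, 109, 109, 110, 111, 114, 115, 111, 71, 10, 15, 22, 24, 35, 52, 59, 70, 108, 124]
top 0 [121, 118, 114, 108, 111, 114, 112, 111, 113, 111, 109, 111, 115, 121, 75, 28, 20, 36, 79, 60, 29, 47, 56, 55, 55, 55]
top 0.03 [116, 118, 120, 117, 114, 111, 108, 106, 107, 107, 104, 106, 110, 119, 100, 32, 16, 26, 25, 33, 54, 55, 47, 87, 116, 120]
side -0.03 [52, 62, 67, 68, 72, 76, 88, 103, 99, 88, 76, 70, 57, 41, 34, 32, 30, 30, 31, 32, 32, 31, 30, 34, 39, 48]
side 0 [68, 65, 75, 87, 88, 83, 81, 81, 78, 83, 90, 97, 98, 95, 85, 61, 38, 32, 38, 48, 50, 51, 55, 61, 62, 61]
side 0.03 [98, 101, 106, 119, 128, 129, 126, 125, 125, 125, 126, 128, 129, 124, 106, 66, 30, 11, 16, 20, 28, 44, 57, 63, 64, 63]
```

Contact: handle load jumped from 10.7 to 18.4 N, about 30 N on the pad. Hold briefly, then let go.

```bash
python3 -m crank '[{"gripper":15,"travel":[0,0,0],"twist":[0,0,0]},{"gripper":15,"travel":[0,0,0],"twist":[0,0,0]},{"gripper":15,"travel":[0,0,0],"twist":[0,0,0]}]'; python3 st.py
```

```text
time: 27.75
ee_pos: [0.609, 0.2344, 0.1542]
tcp_rot: [-180.0, -0.0, 93.7]
wrist_force: [-11.3, 2.6, 10.9]
opening: 0.0225
grasp_force: 60.9
c 9.287 r 65.1 X 113.8 Z 17.6 Ftan -15.4 Frad -2.5
```

```bash
python3 -m crank '[{"gripper":15,"travel":[0,-0.5,-0.6],"twist":[0,0,0]},{"gripper":15,"travel":[0,-0.3,-0.4],"twist":[0,0,0]},{"gripper":15,"travel":[0,0,0],"twist":[0,0,0]}]'; python3 st.py
```

```text
time: 28.12
ee_pos: [0.6089, 0.2344, 0.1543]
tcp_rot: [180.0, -0.0, 93.7]
wrist_force: [-5.6, 1.6, 5.1]
opening: 0.022
grasp_force: 60.2
c 9.285 r 65.1 X 113.7 Z 17.7 Ftan -7.4 Frad -1.3
```

```bash
python3 -m crank '[{"gripper":30,"travel":[0,0,0],"twist":[0,0,0]},{"gripper":45,"travel":[0,0,0],"twist":[0,0,0]},{"gripper":70,"travel":[0,0,0],"twist":[0,0,0]},{"gripper":70,"travel":[0,0,0],"twist":[0,0,0]},{"gripper":70,"travel":[0,0,0],"twist":[0,0,0]},{"gripper":70,"travel":[0,0,-15],"twist":[0,0,0]},{"gripper":70,"travel":[0,0,-30],"twist":[0,0,0]},{"gripper":70,"travel":[0,0,-40],"twist":[0,0,0]},{"gripper":70,"travel":[0,0,-40],"twist":[0,0,0]},{"gripper":70,"travel":[0,0,0],"twist":[0,0,0]},{"gripper":70,"travel":[0,0,0],"twist":[0,0,0]}]'
python3 - <<'E'
from h import *
ps=np.radians(3.75);ex=np.array([np.cos(ps),np.sin(ps)]);ey=np.array([-ex[1],ex[0]]);O=np.array([.4764,.0309])+.0917*ex
xs=np.arange(.09,.140,.002)
for n in("top","side"):
  c=bot.calibration(n);I=bot.camera(n)[:,:,::-1].copy();cv2.imwrite(f"pics/{n}2.png",I);im=I.max(2).astype(np.float32)
  J=cv2.imread(f"pics/{n}1.png")
  for y in(0,.03):
    uv=proj(c,np.c_[O+np.outer(xs,ex)+y*ey,np.full(len(xs),.059)]).astype(np.float32)
    print(n,y,[int(a) for a in cv2.remap(im,uv[:,0],uv[:,1],cv2.INTER_LINEAR)[:,0]])
  uv=proj(c,np.r_[O+.043*ex,.082]).round().astype(int)[0]; s=np.s_[uv[1]-6:uv[1]+7,uv[0]-6:uv[0]+7]; print("change at block",np.abs(I[s].astype(int)-J[s]).mean())
print(bot.get_obs()["wrist_force"],bot.get_obs()["grasp_force"])
E
```

```text
time: 29.5
ee_pos: [0.6091, 0.2342, 0.278]
tcp_rot: [180.0, -0.0, 93.7]
wrist_force: [0.5, 1.0, -0.0]
opening: 0.0697
grasp_force: 0.0
top 0 [119, 119, 117, 111, 112, 113, 112, 112, 112, 111, 110, 113, 117, 123, 76, 27, 20, 38, 86, 64, 29, 46, 56, 55, 54, 54]
top 0.03 [112, 115, 118, 118, 115, 110, 108, 108, 108, 109, 109, 110, 112, 121, 100, 28, 13, 25, 25, 32, 53, 55, 48, 88, 118, 121]
change at block 2.6173570019723864
side 0 [68, 64, 73, 85, 88, 83, 81, 80, 73, 74, 83, 94, 94, 90, 79, 49, 30, 36, 46, 51, 50, 50, 53, 59, 61, 62]
side 0.03 [99, 102, 108, 120, 129, 129, 127, 125, 125, 125, 127, 130, 130, 124, 106, 66, 33, 15, 19, 25, 34, 46, 57, 63, 65, 61]
change at block 1.4319526627218935
[-1.3235941   0.29253399 -0.21497798] 0.0
```

```bash
python3 -c "
from workcell import bot
print(bot.job_done())"
```

```text
the job is handed in; nothing more can be done
None
```

I put block_mid in the brass frame, wound the bed steadily onto the stop pad with a peak of about 30 N (estimated from the handle load), let go, and handed the job in at about 29.6 s; camera checks after release showed no bed movement, but the judge gave no verdict.

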